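# Scoop stray gearbox parts from under the low rack and pocket them

## Task

Stray thrust washers, setting blocks and a spacer button lie under the low bar rack: take the long-handled draw scoop from its stand, reach it in under the rack and draw all of them out past the rack's front edge without striking the rack and without taking hold of any part under the rack with the gripper. Then lay the scoop back in its stand as you found it (handle in the notch, head down on the plate, pointing the same way) and put each part down flat in its own pocket, the one that bears its outline. Leave the gear, the bearing cap and the feeler gauge case where they are.

Things in the scene. Friction and masses are not known exactly. Their poses are not given: they have to be found in the camera images.
- rack: Fixed low overhang: five steel bars 8 mm wide, 37 mm gaps. Origin on the plate below mid front edge; +y points in under it, +x along the edge. Covers x -180..180, y 0..190 mm; underside 105, top 127 mm up. Rear posts 22 mm square at x +-169, y 211, a 25 mm high kick rail between them. Front and sides open. Parts start with centres at x -85..85, y 45..115, lying on the plate.
- stand: Fixed grey stand for the scoop: a block 50 x 16 mm with a notch 32 mm wide between two cheeks; notch floor 49 mm high, cheek tops 67 mm. Origin on the plate below the notch's centre. The handle lies through the notch along its y axis, head towards +y, the grip point 42 to 58 mm to the +y side.
- scoop_grip (a point): Grip point of the loose draw scoop (0.22-0.34 kg), near its centre of mass, in the middle of the 22 mm square level wooden handle (70 mm behind to 50 mm ahead of it; then a 32 mm pommel to 105 mm behind), 60 mm above the blade's lower edge. +y points to the head. Ahead, a 10 mm shaft slopes down to 40 mm above that edge at 100 mm, then level. On the stand the blade rests on the plate.
- scoop_head (a point): Middle of the lower edge of the scoop's blade, 235 mm ahead of the grip point and 60 mm lower. The blade is an upright sheet 96 mm wide, 46 high, 4 thick, across the shaft, with two side wings (34 mm high, 4 thick) reaching 24 mm from it back towards the handle: lowered behind a part and pulled, it draws the part along.
- washer_large_mid (a point): Centre of the large bronze thrust washer, outer diameter 54, hole 28, thickness 14 mm, lying flat. May be absent.
- washer_small_mid (a point): Centre of the small bronze thrust washer, outer diameter 36, hole 18, thickness 14 mm, lying flat. May be absent.
- block_long_mid (a point): Centre of the long steel setting block, 60 (x) x 22 (y) x 20 (z) mm. May be absent.
- block_short_mid (a point): Centre of the short steel setting block, 42 (x) x 22 (y) x 20 (z) mm. May be absent.
- button_mid (a point): Centre of the steel spacer button, a solid upright disc of diameter 30 and height 20 mm. May be absent.
- gear: Loose steel spur gear, diameter 87 mm, 34 mm high; a bystander. Origin at the centre of its underside.
- bearing_cap: Loose grey-painted flanged bearing cap, diameter 96 mm, 30 mm high; a bystander. Origin at the centre of its underside.
- feeler_case: Loose green feeler gauge case, 28 x 105 x 14 mm; a bystander. Origin at the centre of its underside.
- pocket_washer_large: Fixed shallow wooden pocket of the washer large, inner size 64 x 64 mm, floor 3 mm and rim 9 mm above the plate, walls 3 mm thick; on its floor the dark outline of its part: a ring of diameter 54 mm. Origin under its centre on the plate; the part lies flat in it.
- pocket_washer_small: Fixed shallow wooden pocket of the washer small, inner size 46 x 46 mm, floor 3 mm and rim 9 mm above the plate, walls 3 mm thick; on its floor the dark outline of its part: a ring of diameter 36 mm. Origin under its centre on the plate; the part lies flat in it.
- pocket_block_long: Fixed shallow wooden pocket of the block long, inner size 70 (x) x 32 (y) mm, floor 3 mm and rim 9 mm above the plate, walls 3 mm thick; on its floor the dark outline of its part: a 60 x 22 bar along x mm. Origin under its centre on the plate; the part lies flat in it, long side along x (either way round).
- pocket_block_short: Fixed shallow wooden pocket of the block short, inner size 52 (x) x 32 (y) mm, floor 3 mm and rim 9 mm above the plate, walls 3 mm thick; on its floor the dark outline of its part: a 42 x 22 bar along x mm. Origin under its centre on the plate; the part lies flat in it, long side along x (either way round).
- pocket_button: Fixed shallow wooden pocket of the button, inner size 40 x 40 mm, floor 3 mm and rim 9 mm above the plate, walls 3 mm thick; on its floor the dark outline of its part: a disc of diameter 30 mm. Origin under its centre on the plate; the part lies flat in it.
Mind the look-alikes: they are no part of the job. Leave any orange look-alike of the pocket_button alone.

How it is judged:
On the way, in this order (a step that is already met when the one before it is completed fails the run):
1. the scoop's head has been reached in under the rack (y of scoop_head in the frame of rack between 0.05 and 0.21 m and x of scoop_head in the frame of rack between -0.18 and 0.18 m and height (world z) of scoop_head below 0.1 m), for 0.1 s.
2. every part present is out in front of the rack's front edge (y of each of washer_large_mid, washer_small_mid, block_long_mid, block_short_mid, button_mid in the frame of rack below -0.015 m), for 0.2 s.
At the end, for the whole second after the job is handed in: Each part present lies flat (0.12 rad) on the floor of its own pocket, within 9 mm of its centre along x and y; the scoop is in its stand: handle in the notch, grip point 22 to 80 mm to its +y side, head within 10 mm of the plate, within 0.25 rad of the stand's y axis (x of washer_large_mid in the frame of pocket_washer_large between -0.009 and 0.009 m and y of washer_large_mid in the frame of pocket_washer_large between -0.009 and 0.009 m and z of washer_large_mid in the frame of pocket_washer_large between 0.006 and 0.013 m and (angle between washer_large_mid's own z axis and vertical below 0.12 rad or angle between washer_large_mid's own z axis and vertical above 3.02 rad) and x of washer_small_mid in the frame of pocket_washer_small between -0.009 and 0.009 m and y of washer_small_mid in the frame of pocket_washer_small between -0.009 and 0.009 m and z of washer_small_mid in the frame of pocket_washer_small between 0.006 and 0.013 m and (angle between washer_small_mid's own z axis and vertical below 0.12 rad or angle between washer_small_mid's own z axis and vertical above 3.02 rad) and x of block_long_mid in the frame of pocket_block_long between -0.009 and 0.009 m and y of block_long_mid in the frame of pocket_block_long between -0.009 and 0.009 m and z of block_long_mid in the frame of pocket_block_long between 0.009 and 0.016 m and (angle between block_long_mid's own z axis and vertical below 0.12 rad or angle between block_long_mid's own z axis and vertical above 3.02 rad) and x of block_short_mid in the frame of pocket_block_short between -0.009 and 0.009 m and y of block_short_mid in the frame of pocket_block_short between -0.009 and 0.009 m and z of block_short_mid in the frame of pocket_block_short between 0.009 and 0.016 m and (angle between block_short_mid's own z axis and vertical below 0.12 rad or angle between block_short_mid's own z axis and vertical above 3.02 rad) and x of button_mid in the frame of pocket_button between -0.009 and 0.009 m and y of button_mid in the frame of pocket_button between -0.009 and 0.009 m and z of button_mid in the frame of pocket_button between 0.009 and 0.016 m and (angle between button_mid's own z axis and vertical below 0.12 rad or angle between button_mid's own z axis and vertical above 3.02 rad) and x of scoop_grip in the frame of stand between -0.012 and 0.012 m and y of scoop_grip in the frame of stand between 0.022 and 0.08 m and z of scoop_grip in the frame of stand between 0.05 and 0.068 m and height (world z) of scoop_head below 0.01 m and y of scoop_head in the frame of stand above 0.2 m and angle between the y axis of scoop_grip and the y axis of stand, either way round below 0.25 rad); the robot touches nothing.
It fails at once if the scoop or the arm strikes the rack (over 3 N) (contact force between any of scoop, the arm, the fingers and rack above 3 N).
It fails at once if the fingers take hold of a part that is still under the rack ((contact force between the fingers and washer_large above 1 N and y of washer_large_mid in the frame of rack above 0 m and x of washer_large_mid in the frame of rack between -0.18 and 0.18 m) or (contact force between the fingers and washer_small above 1 N and y of washer_small_mid in the frame of rack above 0 m and x of washer_small_mid in the frame of rack between -0.18 and 0.18 m) or (contact force between the fingers and block_long above 1 N and y of block_long_mid in the frame of rack above 0 m and x of block_long_mid in the frame of rack between -0.18 and 0.18 m) or (contact force between the fingers and block_short above 1 N and y of block_short_mid in the frame of rack above 0 m and x of block_short_mid in the frame of rack between -0.18 and 0.18 m) or (contact force between the fingers and button above 1 N and y of button_mid in the frame of rack above 0 m and x of button_mid in the frame of rack between -0.18 and 0.18 m)).
It fails at once if a bystander (gear, bearing cap, feeler gauge case) is moved more than 15 mm (distance of any of gear, bearing_cap, feeler_case from where it was at the start of the episode above 0.015 m).
Of washer_large, washer_small, block_long, block_short, button only 3 to 5 are there at a start; the rules pass over those that are not, and their reading is None.
At some moment in a run one of washer_large, washer_small, block_long, block_short, button may be knocked a few centimetres aside while the robot is not near it.
It also fails if it takes over 210 s, if anything falls off the work surface, if the arm or the gripper's body presses on something with over 40 N, if the wrist force passes 120 N, or if a joint passes its speed limit or range.

## Robot

A 6-joint arm with a two-finger parallel gripper is mounted at the origin on the work surface. World frame = base frame: x ahead of the robot, y to its left, z up, the work surface at z = 0. Lengths are in m, angles in rad, forces in N, time in s.
With the tool pointing down it reaches from about 0.35 to 0.975 m from the base axis. Payload 4.9 kg.
Tool frame: the origin (TCP) lies on the centre line of the jaws, within the pads' length; the fingertips stand ctrl.tcp_to_tips ahead of it and the grasp point (between the pads) lies 3 mm ahead of it (ctrl.tcp_to_tips is the distance from the TCP to the fingertips, in m); z points along the fingers, y is the direction in which the jaws open and shut (so a half turn about z gives the same grasp; the last joint's range is limited). The gripper opens to 85 mm and grips with 20 to 120 N. Pads are 22 mm wide; open, the fingers measure 114 mm over their backs; the gripper's body (76 mm by 85 mm) begins 54 mm behind the grasp point. The pads swing forward as they close: fully open they stand 13 mm farther back than shut.
Start: joints at [1.115, 0.053, 1.613, -0, 1.476, -0.119], TCP at [0.207, 0.59, 0.253] pointing down, gripper open.
Joint ranges: [-3.01, 3.01], [-1.01, 2.22], [0.06, 2.58], [-1.02, 4.17], [0.09, 2.62], [-3.14, 3.14]. Speed limits (rad/s): [2.57, 2.57, 3.14, 3.14, 3.14, 3.14].

## Interface

Orientations are given as a rotation vector (axis times angle).
In Python, from station import ctrl, vision gives the robot as it stands.
- The arm moves only by the tool jog_arm, never from a script. Its argument "deltas" is a list of rows, each a list of 7 numbers: the turn, a rotation vector about the tool's x, y, z in rad, then the shift along the tool's x, y, z in cm, then the opening, from 0 (shut) to 1 (fully open). A call has 1 to 12 rows; each row shifts and turns the commanded pose from where the row before left it, along the tool's axes as they then stand; what a row does not reach is not made up. A row lasts 1/12 s, in which the tool goes at most 41.7 mm and 7.16 degrees, less where a joint would pass 70% of its speed; a pose out of reach is approached as far as the arm can. A call with a gripper value outside its range is refused whole. The fingers move at their own pace and stop on an object; "grip_force" is the grip in N (left out, the last holds). Time passes only in rows, so rows that do not move let the fingers close. It gives the time, the measured TCP pose, the force and the opening at its end, in the units of the state.
- ctrl.get_obs(): the state, without advancing time (a new reading comes with each control period).
- vision.get_image(name): name is "scene" or "top" or "wrist"; returns (picture, depth): 480x640x3 uint8, red, green, blue; 480x640 float32, m along the optical axis (not along the pixel's ray), 0 where there is no reading.
- vision.calibration(name): a dict with "fx", "fy", "cx", "cy" (pixels), "dist" ([k1, k2, p1, p2, k3] as OpenCV has them; the pictures are not rectified), "rvec" (rotation vector, rad) and "tvec" (3), from world to camera coordinates, as OpenCV has them; the wrist camera has in their place "hand_eye" (4x4, takes a point from camera to tool coordinates, whose origin is the TCP and whose axes are the flange's). Camera axes: x right, y down, z forward; pixel columns grow to the right and rows downward; lengths in m; the calibration is good to about 2 mm. A picture is of the moment at which its call begins: read the wrist's pose just before it. calibration takes no time and is no camera call.
- ctrl.finish_job(): hands the job in, once; it reports no verdict.
The state is a dict: "t": time; "q": joint angles; "dq": joint speeds; "effort": joint torques, N m; "tool_pos": TCP position; "tool_rot": TCP orientation; "contact_force": force on the tool from outside, world axes, zero at the start; "wrist_torque": the same for the moment, N m; "opening": finger opening in m.
Only numpy, scipy, OpenCV 4.12 (cv2) and the standard library are available. Lean on these libraries where they do the work, as an engineer would, in place of code of your own. Each camera call takes 0.05 s, during which the arm holds its last target. There are 200 camera calls.

## Working session

There is one attempt and no reset: what is moved stays moved. The work goes in short steps, Python scripts to look and compute and a tool call to move; the robot and the scene stay as the last step left them, time stands still between calls to the robot, and variables do not carry over. Pictures are saved under pics/ and viewed, about 12 in all and at most 16, crops included, and the job is handed in when it is done.

Besides the shell and the picture viewer there is one more tool, called after "Emit:" as name(argument=value, ...) on one line, values as JSON. jog_arm: Moves the arm, as the interface text tells. Its arguments: {"type":"object","properties":{"deltas":{"type":"array"},"grip_force":{"type":"number"}},"required":["deltas"]}

```bash
ls; mkdir -p pics; cat > h.py <<'E'
import numpy as np,cv2
from station import ctrl,vision
from scipy.spatial.transform import Rotation as R
def pose(name,obs=None):
    c=vision.calibration(name)
    if 'rvec' in c:
        Rm=cv2.Rodrigues(np.array(c['rvec'],float))[0];return Rm.T,-Rm.T@np.array(c['tvec'],float).ravel()
    o=obs or ctrl.get_obs();Rt=R.from_rotvec(o['tool_rot']).as_matrix();H=np.array(c['hand_eye'])
    return Rt@H[:3,:3],Rt@H[:3,3]+np.array(o['tool_pos'])
def K(name):
    c=vision.calibration(name);return np.array([[c['fx'],0,c['cx']],[0,c['fy'],c['cy']],[0,0,1.]]),np.array(c['dist'],float)
def onz(name,px,z,P=None):
    "pixels -> world at height z"
    A,t=P or pose(name);k,d=K(name)
    n=cv2.undistortPoints(np.array(px,float).reshape(-1,1,2),k,d).reshape(-1,2)
    r=np.c_[n,np.ones(len(n))]@A.T
    return t+r*((z-t[2])/r[:,2])[:,None]
def proj(name,pts,P=None):
    A,t=P or pose(name);k,d=K(name)
    return cv2.projectPoints((np.array(pts,float)-t)@A,np.zeros(3),np.zeros(3),k,d)[0].reshape(-1,2)
def cloud(name,dep,P=None):
    A,t=P or pose(name);k,d=K(name)
    v,u=np.mgrid[:480,:640];n=cv2.undistortPoints(np.c_[u.ravel(),v.ravel()].astype(float).reshape(-1,1,2),k,d).reshape(-1,2)
    return ((np.c_[n,np.ones(len(n))]*dep.reshape(-1,1))@A.T+t).reshape(480,640,3)
def snap(name,f):
    P=pose(name);im,dep=vision.get_image(name);cv2.imwrite('pics/'+f+'.png',im[:,:,::-1]);np.savez('pics/'+f,im=im,dep=dep,A=P[0],t=P[1]);return im,dep,P
def load(f):
    z=np.load('pics/'+f+'.npz');return z['im'],z['dep'],(z['A'],z['t'])
E
python3 - <<'E'
from h import *
snap('top','top0');snap('scene','scene0')
print(ctrl.get_obs(),ctrl.tcp_to_tips)
for n in('top','scene','wrist'):print(n,vision.calibration(n))
print(pose('top'),pose('scene'))
E
```

```text
pics
{'t': 0.1, 'q': array([ 1.11502244e+00,  5.33014101e-02,  1.61413610e+00,  4.90286252e-06,
        1.47600111e+00, -1.19010286e-01]), 'dq': array([-0.00148136, -0.0014892 , -0.00301164, -0.00067328,  0.00045523,
        0.00025047]), 'effort': array([ 9.81442895e-05, -3.94905818e+01, -3.71362638e+01, -1.89361367e-04,
        3.90054789e-03, -4.66553900e-06]), 'tool_pos': array([0.20629781, 0.58942634, 0.25219167]), 'tool_rot': array([-5.26402940e-01, -3.09664009e+00,  2.77807657e-03]), 'contact_force': array([-0.11769531, -0.07634198, -0.60788867]), 'wrist_torque': array([ 0.01571569, -0.0428181 , -0.04814365]), 'opening': 0.08508015204595111} 0.022
top {'fx': 450.99619115611705, 'fy': 450.99619115611705, 'cx': 310.6473580367498, 'cy': 236.98453200365012, 'dist': array([-0.05871679,  0.        ,  0.        ,  0.        ,  0.        ]), 'rvec': array([ 2.17948401, -2.13556101,  0.12497961]), 'tvec': array([-0.06007035,  0.56993504,  0.9465394 ])}
scene {'fx': 594.4105439680484, 'fy': 594.4105439680484, 'cx': 318.83061868889024, 'cy': 233.45770909403188, 'dist': array([0.04477493,
[... 389 characters left out ...]
61327452e-01, -2.75407690e-01,
         7.03135361e-02],
       [ 9.99999728e-01,  5.28581508e-04, -5.15104794e-04,
         6.53802988e-04],
       [ 6.40759791e-04, -2.75407426e-01,  9.61327384e-01,
        -1.21009643e-01],
       [ 0.00000000e+00,  0.00000000e+00,  0.00000000e+00,
         1.00000000e+00]])}
(array([[ 0.0205319 , -0.9926177 ,  0.11953468],
       [-0.9997849 , -0.02003378,  0.00536749],
       [-0.00293314, -0.11961917, -0.99281552]]), array([ 0.45381669, -0.05372002,  1.00773797])) (array([[-0.5994676 ,  0.554986  , -0.5767401 ],
       [ 0.80011484,  0.3963157 , -0.4502778 ],
       [-0.02132672, -0.73138527, -0.68163096]]), array([1.35935546, 0.54702841, 1.01677497]))
```

View pics/top0.png

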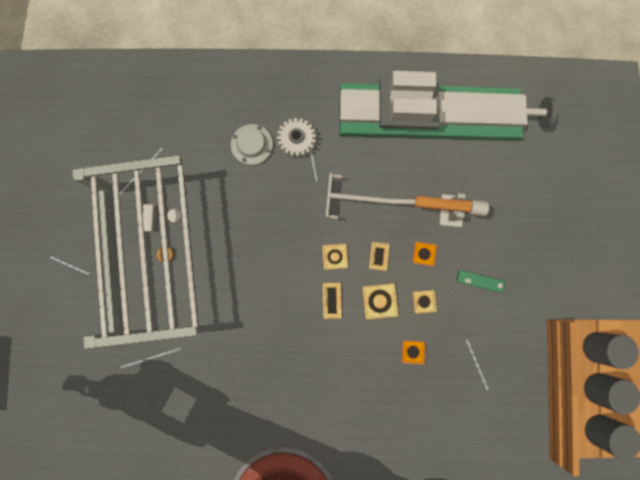

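View pics/scene0.png

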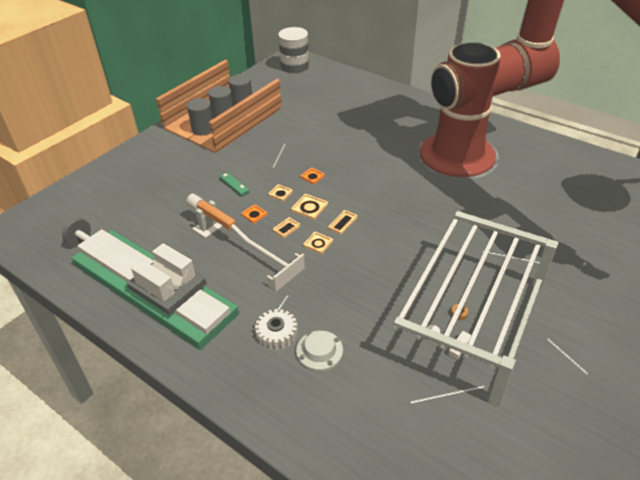

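```bash
python3 - <<'E'
from h import *
im,dep,P=load('top0')
a=cv2.resize(im[140:360,65:245],None,fx=4,fy=4,interpolation=cv2.INTER_CUBIC)[:,:, ::-1]
b=cv2.resize(im[165:370,315:515],None,fx=4,fy=4,interpolation=cv2.INTER_CUBIC)[:,:, ::-1]
c=np.hstack([cv2.resize(a,(400,600)) if 0 else cv2.resize(im[150:350,65:215],(450,600),interpolation=cv2.INTER_CUBIC)[:,:,::-1]])
cv2.imwrite('pics/ca.png',c);cv2.imwrite('pics/cb.png',cv2.resize(im[165:370,315:515],(585,600),interpolation=cv2.INTER_CUBIC)[:,:,::-1])
C=cloud('top',dep,P)
for n,(u,v) in dict(blk=(149,217),btn=(174,215),ws=(165,255),head=(334,197),handle=(440,204),notch=(455,200),f1=(180,162),f2=(195,333),floor=(260,300),pk=(380,320),gear=(297,137)).items(): print(n,C[v,u].round(3))
E
```

```text
blk [0.611 0.314 0.02 ]
btn [0.616 0.258 0.02 ]
ws [0.519 0.241 0.117]
head [ 0.659 -0.098  0.042]
handle [ 0.643 -0.321  0.071]
notch [ 0.652 -0.354  0.069]
f1 [0.709 0.22  0.121]
f2 [0.369 0.17  0.128]
floor [ 0.432  0.061 -0.001]
pk [ 0.394 -0.205 -0.   ]
gear [ 0.795 -0.013  0.037]
```

View pics/ca.png

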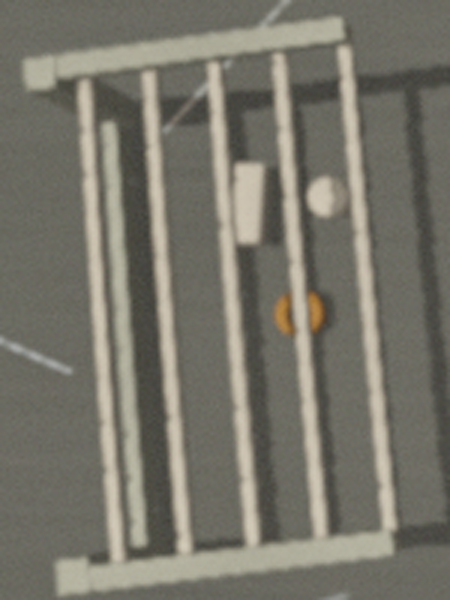

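View pics/cb.png

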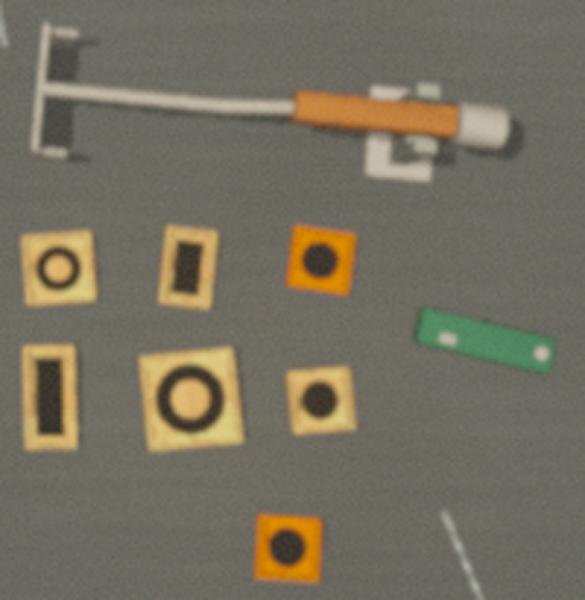

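```bash
python3 - <<'E'
from h import *
im,dep,P=load('top0')
def A(p):return np.array(p,float)/3+[65,150]-.33
def B(p):return np.array(p,float)/2.927+[315,165]-.33
def m(p,z,f):return onz('top',[f(p)],z,P)[0][:2]
fr=[m((345,18),.127,A),m((393,553),.127,A)]
print('rack front',fr,np.linalg.norm(fr[0]-fr[1]))
O=(fr[0]+fr[1])/2;X=(fr[0]-fr[1]);X/=np.linalg.norm(X);Y=np.array([-X[1],X[0]])
print('O',O,'yaw',np.arctan2(X[1],X[0]))
pts=dict(blk=[m(p,.02,A) for p in((236,161),(264,163),(262,244),(236,242))],btn=[m((327,197),.02,A)],ws=[m((299,313),.014,A)])
for n,v in pts.items():
  c=np.mean(v,0);print(n,np.round(v,4).tolist(),c.round(4),'rack',((c-O)@X).round(4),((c-O)@Y).round(4))
print('blade top',m((47,24),.046,B),m((35,152),.046,B))
print('handle axis',m((296,105),.071,B),m((459,120),.071,B))
print('pommel end',m((510,127),.07,B))
for n,p in dict(pws=[(58,268)],pbs=[(187,267)],pbl=[(49,397)],pwl=[(191,399)],pbtn=[(320,400)],plong_ends=[(47,360),(51,434)]).items(): print(n,[m(q,.003,B).round(4).tolist() for q in p])
for n,q in dict(pws=((20,235),(94,230),(98,300),(25,305)),pbl=((21,346),(75,344),(78,449),(25,451)),pbtn=((286,370),(350,366),(356,432),(291,436)),or1=((293,226),(356,231),(350,294),(287,288))).items():
  w=np.array([m(a,.009,B) for a in q]);print(n,w.mean(0).round(4),(w[0]-w[1]).round(4),(w[0]-w[3]).round(4))
print('stand',[m(a,.067,B).round(4) for a in((428,90),(424,146))])
E
```

```text
rack front [array([0.72047176, 0.21987196]), array([0.36669965, 0.16916579])] 0.3573874928087075
O [0.5435857  0.19451887] yaw 0.14236045511143022
blk [[0.6413, 0.3292], [0.6402, 0.3078], [0.579, 0.3053], [0.5801, 0.3251]] [0.6102 0.3168] rack 0.0833 0.1116
btn [[0.6153, 0.2585]] [0.6153 0.2585] rack 0.08 0.0532
ws [[0.5288, 0.2764]] [0.5288 0.2764] rack -0.0031 0.0832
blade top [ 0.71176158 -0.08954491] [ 0.61464227 -0.08211834]
handle axis [ 0.64885261 -0.26981393] [ 0.64048888 -0.38888668]
pommel end [ 0.636383   -0.42676894]
pws [[0.5326, -0.1024]]
pbs [[0.5353, -0.2009]]
pbl [[0.4349, -0.097]]
pwl [[0.4354, -0.2043]]
pbtn [[0.4363, -0.3023]]
plong_ends [[0.4626, -0.0951], [0.4072, -0.099]]
pws [ 0.5326 -0.103 ] [-0.005   0.0562] [0.0531 0.0047]
pbl [ 0.4347 -0.0974] [-0.0023  0.0407] [0.0781 0.0044]
pbtn [ 0.4357 -0.3014] [-0.0038  0.0486] [0.0492 0.0036]
or1 [ 0.5424 -0.3027] [0.0029 0.0484] [ 0.0474 -0.0049]
stand [array([ 0.663 , -0.3679]), array([ 0.6215, -0.3641])]
```

```bash
cat >> h.py <<'E'
def plan(xyz,yaw,pitch=0.):
    "turn (tool rotvec) and then shift (cm, axes after turn) to have tool down with tool x at world yaw"
    o=ctrl.get_obs();R0=R.from_rotvec(o['tool_rot']);x=np.array([np.cos(yaw),np.sin(yaw),0]);z=np.array([0,0,-1.])
    R1=R.from_matrix(np.c_[x,np.cross(z,x),z])*R.from_rotvec([0,pitch,0])
    d=R1.inv().apply(np.array(xyz)-o['tool_pos'])*100
    print('turn',(R0.inv()*R1).as_rotvec().round(4),'shift',d.round(2),'rows>=',int(np.ceil(np.linalg.norm(d)/4.1)),'at',np.round(o['tool_pos'],4),'F',np.round(o['contact_force'],1),'open',round(o['opening'],4),'t',o['t'])
RO=np.array([.5436,.1945]);RX=np.array([.99,.1418]);RY=np.array([-.1418,.99])
def rk(x,y):return RO+RX*x+RY*y
E
python3 - <<'E'
from h import *
plan((.6444,-.334,.20),1.501)
E
```

```text
turn [-1.7000e-03  1.0000e-03  1.3038e+00] shift [-89.06  50.14   5.22] rows>= 25 at [0.2063 0.5894 0.2522] F [-0.1 -0.1 -0.6] open 0.0851 t 0.1
```

Emit:
jog_arm(deltas=[[0,0,0.1087,0,0,0,1],[0,0,0.1087,0,0,0,1],[0,0,0.1087,0,0,0,1],[0,0,0.1087,0,0,0,1],[0,0,0.1087,0,0,0,1],[0,0,0.1087,0,0,0,1],[0,0,0.1087,0,0,0,1],[0,0,0.1087,0,0,0,1],[0,0,0.1087,0,0,0,1],[0,0,0.1087,0,0,0,1],[0,0,0.1087,0,0,0,1],[0,0,0.1087,0,0,0,1]])

```text
t: 1.1
tool_pos: [0.2064, 0.5896, 0.2526]
tool_rot: [2.304, 2.135, -0.002]
contact_force: [0.4, -0.7, 0.3]
opening: 0.0856
```

Emit:
jog_arm(deltas=[[0,0,0,-3.2,1.8,0,1],[0,0,0,-3.2,1.8,0,1],[0,0,0,-3.2,1.8,0,1],[0,0,0,-3.2,1.8,0,1],[0,0,0,-3.2,1.8,0,1],[0,0,0,-3.2,1.8,0,1],[0,0,0,-3.2,1.8,0,1],[0,0,0,-3.2,1.8,0,1],[0,0,0,-3.2,1.8,0,1],[0,0,0,-3.2,1.8,0,1],[0,0,0,-3.2,1.8,0,1],[0,0,0,-3.2,1.8,0,1]])

```text
t: 2.1
tool_pos: [0.3951, 0.1899, 0.253]
tool_rot: [-2.298, -2.142, 0.0]
contact_force: [1.0, -0.5, -0.2]
opening: 0.0853
```

Emit:
jog_arm(deltas=[[0,0,0,-3.2,1.8,0,1],[0,0,0,-3.2,1.8,0,1],[0,0,0,-3.2,1.8,0,1],[0,0,0,-3.2,1.8,0,1],[0,0,0,-3.2,1.8,0,1],[0,0,0,-3.2,1.8,0,1],[0,0,0,-3.2,1.8,0,1],[0,0,0,-3.2,1.8,0,1],[0,0,0,-3.2,1.8,0,1],[0,0,0,-3.2,1.8,0,1],[0,0,0,-3.2,1.8,0,1],[0,0,0,-3.2,1.8,0,1]])

```text
t: 3.1
tool_pos: [0.5837, -0.2083, 0.2525]
tool_rot: [-2.298, -2.141, 0.0]
contact_force: [0.6, 1.6, 1.0]
opening: 0.0853
```

```bash
python3 - <<'E'
from h import *
plan((.6444,-.334,.20),1.501)
E
```

```text
turn [-0.001  -0.0005 -0.001 ] shift [-12.11   6.94   5.25] rows>= 4 at [ 0.5837 -0.2083  0.2525] F [0.6 1.6 1. ] open 0.0853 t 3.1
```

Go above, then a wrist look.

Emit:
jog_arm(deltas=[[0,0,0,-3.03,1.73,1.3,1],[0,0,0,-3.03,1.73,1.3,1],[0,0,0,-3.03,1.73,1.3,1],[0,0,0,-3.03,1.73,1.3,1],[0,0,0,0,0,0,1],[0,0,0,0,0,0,1]])

```text
t: 3.6
tool_pos: [0.643, -0.3333, 0.1976]
tool_rot: [-2.296, -2.136, 0.002]
contact_force: [-1.3, -0.2, 0.2]
opening: 0.0851
```

```bash
python3 - <<'E'
from h import *
im,dep,P=snap('wrist','w1')
plan((.6444,-.334,.20),1.501)
C=cloud('wrist',dep,P);z=C[:,:,2]
m=(z>.064)&(z<.08)&(dep>0)&(im[:,:,0]>1.4*im[:,:,2].astype(int))
p=C[m];print(m.sum(),p.min(0),p.max(0))
for y0 in np.arange(p[:,1].min(),p[:,1].max(),.015):
  s=p[(p[:,1]>=y0)&(p[:,1]<y0+.015)];print(s[:,1].mean().round(4),((np.percentile(s[:,0],2)+np.percentile(s[:,0],98))/2).round(4),(np.percentile(s[:,0],98)-np.percentile(s[:,0],2)).round(4),np.median(s[:,2]).round(4))
E
```

```text
turn [-0.0024 -0.0018 -0.0013] shift [-0.16  0.11 -0.04] rows>= 1 at [ 0.6434 -0.3324  0.1996] F [-0.6 -0.   0. ] open 0.0853 t 3.65
7096 [ 0.62931577 -0.39036458  0.06420745] [ 0.65963594 -0.269419    0.07386487]
-0.3819 0.6405 0.0206 0.0712
-0.3678 0.6417 0.0208 0.0714
-0.3528 0.6426 0.0208 0.0713
-0.3379 0.6439 0.0211 0.0713
-0.3228 0.6449 0.0209 0.0714
-0.3078 0.6462 0.0213 0.0714
-0.2928 0.6473 0.0211 0.0714
-0.2779 0.6485 0.0211 0.0712
-0.27 0.646 0.0133 0.0688
```

View pics/w1.png

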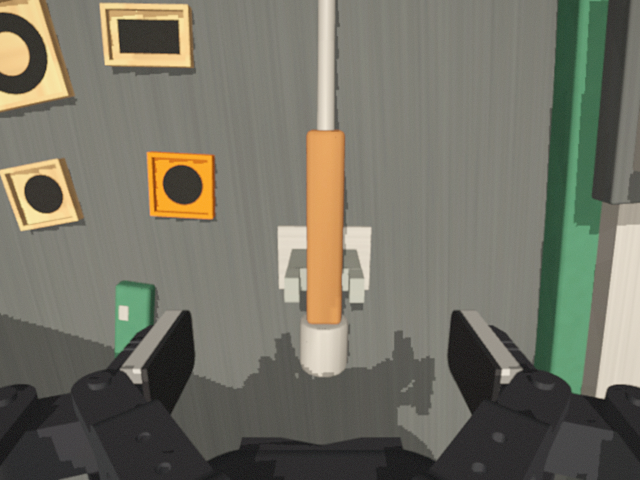

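Emit:
jog_arm(deltas=[[0.0,0,0.006,0.1,0.1,2.8,1],[0,0,0,0,0,2.8,1],[0,0,0,0,0,2.8,1],[0,0,0,0,0,2.8,1],[0,0,0,0,0,2.5,1],[0,0,0,0,0,0,1],[0,0,0,0,0,0,1]])

```text
t: 4.23
tool_pos: [0.6443, -0.3298, 0.064]
tool_rot: [-2.302, -2.135, 0.001]
contact_force: [1.2, 0.1, 0.3]
opening: 0.0859
```

```bash
python3 - <<'E'
from h import *
plan((.6443,-.3315,.062),1.494)
E
```

```text
turn [-0.002  -0.0013  0.0016] shift [-0.17  0.02  0.2 ] rows>= 1 at [ 0.6443 -0.3298  0.064 ] F [1.2 0.1 0.3] open 0.0859 t 4.2333
```

Emit:
jog_arm(deltas=[[0,0,0,0,0,0.1,0],[0,0,0,0,0,0,0],[0,0,0,0,0,0,0],[0,0,0,0,0,0,0],[0,0,0,0,0,0,0],[0,0,0,0,0,0,0],[0,0,0,0,0,0,0],[0,0,0,0,0,0,0]], grip_force=110)

```text
t: 4.9
tool_pos: [0.6457, -0.332, 0.0648]
tool_rot: [2.303, 2.134, 0.001]
contact_force: [-0.3, 0.2, 5.9]
opening: 0.0203
```

Emit:
jog_arm(deltas=[[0,0,0,0,0,-0.5,0],[0,0,0,0,0,-1,0],[0,0,0,0,0,-1,0],[0,0,0,0,0,-1,0],[0,0,0,0,0,-1,0],[0,0,0,0,0,-1,0],[0,0,0,0,0,0,0]])

```text
t: 5.48
tool_pos: [0.6466, -0.3324, 0.1223]
tool_rot: [2.301, 2.131, 0.002]
contact_force: [1.3, -1.0, -0.9]
opening: 0.0203
```

```bash
python3 - <<'E'
from h import *
print(rk(.088,-.4),RY)
plan((*rk(.088,-.4),.12),np.arctan2(.99,-.1418))
im,dep,P=snap('top','top1');C=cloud('top',dep,P);s=C[150:260,280:520].reshape(-1,3);b=s[(s[:,1]>-.14)&(s[:,1]<-.04)&(s[:,2]>.015)]
print('head',b.min(0),b.max(0))
h=s[(s[:,1]<-.25)&(s[:,2]>.1)&(s[:,2]<.15)]
E
```

```text
[ 0.68744   -0.1890216] [-0.1418  0.99  ]
turn [ 0.0046  0.0032 -0.2186] shift [13.61  6.08  0.23] rows>= 4 at [ 0.6466 -0.3324  0.1223] F [ 1.3 -1.  -0.9] open 0.0203 t 5.4833
head [ 0.45381669 -0.13979464  0.01523857] [ 0.76832943 -0.04065389  1.00773797]
```

```bash
python3 - <<'E'
from h import *
im,dep,P=load('top1');C=cloud('top',dep,P)
s=C[dep>0];b=s[(s[:,0]>.58)&(s[:,0]<.74)&(s[:,1]>-.13)&(s[:,1]<-.04)&(s[:,2]>.03)&(s[:,2]<.2)]
print(len(b),b.min(0),b.max(0))
for x in(.62,.64,.69,.71):
  q=b[abs(b[:,0]-x)<.006];t=q[q[:,2]>np.percentile(q[:,2],60)];print(x,np.median(t,0),q[:,2].max())
h=s[(abs(s[:,0]-.65)<.015)&(s[:,1]>-.3)&(s[:,1]<-.268)&(s[:,2]>.1)];print(np.median(h,0),h[:,1].max())
E
```

```text
321 [ 0.61710525 -0.12975314  0.05669017] [ 0.71251949 -0.08011439  0.10921346]
0.62 [ 0.62083893 -0.08754601  0.09192658] 0.10921346305879254
0.64 [ 0.63747558 -0.08472856  0.1030481 ] 0.10528715353471219
0.69 [ 0.69019214 -0.08598002  0.10474666] 0.10752187035947369
0.71 [ 0.70982487 -0.09674926  0.09225116] 0.10602585105762652
[ 0.65003812 -0.2840577   0.41194727] -0.26800245566398995
```

Emit:
jog_arm(deltas=[[0,0,-0.073,0,0,0,0],[0,0,-0.073,0,0,0,0],[0.004,0.003,-0.073,0,0,0,0],[0,0,0,2.27,1.0,0.35,0],[0,0,0,2.27,1.0,0.35,0],[0,0,0,2.27,1.0,0.35,0],[0,0,0,2.27,1.0,0.35,0],[0,0,0,2.27,1.0,0.35,0],[0,0,0,2.27,1.0,0.35,0],[0,0,0,0,0,0,0],[0,0,0,0,0,0,0]])

```text
t: 6.45
tool_pos: [0.6846, -0.1865, 0.0963]
tool_rot: [-2.05, -2.371, 0.003]
contact_force: [-0.0, -0.2, -2.4]
opening: 0.0201
```

```bash
python3 - <<'E'
from h import *
plan((*rk(.088,-.0925),.1),np.arctan2(.99,-.1418))
im,dep,P=snap('top','top2');C=cloud('top',dep,P)
cv2.imwrite('pics/c2.png',cv2.resize(im[130:370,60:380],(800,600),interpolation=cv2.INTER_CUBIC)[:,:,::-1])
E
```

```text
turn [-0.0058 -0.0038  0.0027] shift [30.46  0.25 -0.37] rows>= 8 at [ 0.6846 -0.1865  0.0963] F [-0.  -0.2 -2.4] open 0.0201 t 6.45
```

View pics/c2.png

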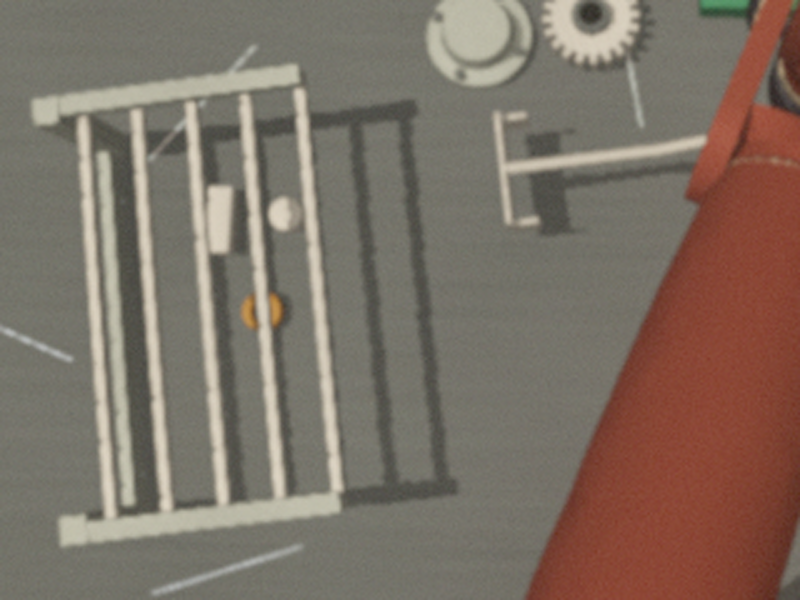

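Emit:
jog_arm(deltas=[[-0.005,-0.003,0.002,2.5,0.02,-0.05,0],[0,0,0,2.6,0.02,-0.05,0],[0,0,0,2.6,0.02,-0.05,0],[0,0,0,2.6,0.02,-0.05,0],[0,0,0,2.6,0.02,-0.05,0],[0,0,0,2.6,0.02,-0.05,0],[0,0,0,2.6,0.02,0,0],[0,0,0,2.6,0.02,0,0],[0,0,0,2.6,0.02,0,0],[0,0,0,2.6,0.02,0,0],[0,0,0,2.6,0.02,0,0],[0,0,0,0,0,0,0]])

```text
t: 7.5
tool_pos: [0.6465, 0.0973, 0.1007]
tool_rot: [-2.057, -2.374, -0.003]
contact_force: [-0.7, -0.4, -1.4]
opening: 0.0201
```

```bash
python3 - <<'E'
from h import *
plan((*rk(.088,-.0925),.066),np.arctan2(.99,-.1418))
im,dep,P=snap('top','top3')
cv2.imwrite('pics/c3.png',cv2.resize(im[130:310,60:300],(800,600),interpolation=cv2.INTER_CUBIC)[:,:,::-1])
E
```

```text
turn [ 0.0011 -0.002   0.0006] shift [ 1.83 -0.01  3.47] rows>= 1 at [0.6465 0.0973 0.1007] F [-0.7 -0.4 -1.4] open 0.0201 t 7.5
```

View pics/c3.png

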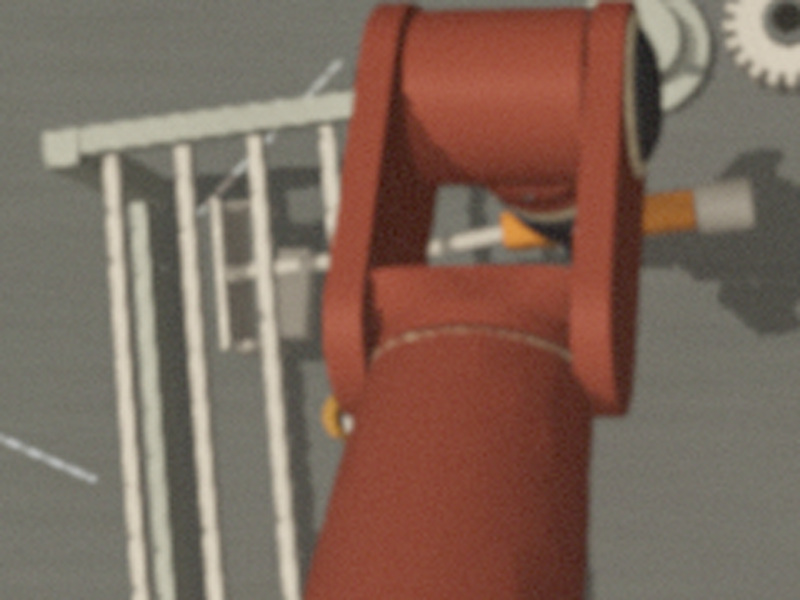

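Emit:
jog_arm(deltas=[[0,0,0,0.6,0,0,0],[0,0,0,0,0,0.8,0],[0,0,0,0,0,0.8,0],[0,0,0,0,0,0.8,0],[0,0,0,0,0,0.6,0],[0,0,0,0,0,0.3,0],[0,0,0,0,0,0.1,0],[0,0,0,0,0,0,0]])

```text
t: 8.22
tool_pos: [0.6461, 0.1002, 0.066]
tool_rot: [-2.06, -2.372, -0.0]
contact_force: [0.6, 0.0, -1.6]
opening: 0.0202
```

Emit:
jog_arm(deltas=[[0,0,0,-0.5,0,0,0],[0,0,0,-1,0,0,0],[0,0,0,-1.2,0,0,0],[0,0,0,-1.2,0,0,0],[0,0,0,-1.2,0,0,0],[0,0,0,-1.2,0,0,0],[0,0,0,-1.2,0,0,0],[0,0,0,-1.2,0,0,0],[0,0,0,-1.2,0,0,0],[0,0,0,-1.2,0,0,0],[0,0,0,-1.2,0,0,0],[0,0,0,-1.2,0,0,0]])

```text
t: 9.22
tool_pos: [0.6654, -0.0345, 0.0666]
tool_rot: [2.06, 2.372, 0.001]
contact_force: [0.1, 2.2, -1.7]
opening: 0.0201
```

Emit:
jog_arm(deltas=[[0,0,0,-1.2,0,0,0],[0,0,0,-1.2,0,0,0],[0,0,0,-1.2,0,0,0],[0,0,0,-1.2,0,0,0],[0,0,0,-1.2,0,0,0],[0,0,0,-1.2,0,0,0],[0,0,0,-1.2,0,0,0],[0,0,0,-1.2,0,0,0],[0,0,0,-1.2,0,0,0],[0,0,0,-1.0,0,0,0],[0,0,0,-0.5,0,0,0],[0,0,0,0,0,0,0]])

```text
t: 10.22
tool_pos: [0.6827, -0.1569, 0.0667]
tool_rot: [2.06, 2.369, 0.0]
contact_force: [0.9, -0.1, -1.9]
opening: 0.0206
```

```bash
python3 - <<'E'
from h import *
plan((*rk(.088,-.4),.066),np.arctan2(.99,-.1418))
im,dep,P=snap('top','top4')
cv2.imwrite('pics/c4.png',cv2.resize(im[130:310,100:340],(800,600),interpolation=cv2.INTER_CUBIC)[:,:,::-1])
E
```

```text
turn [ 0.0014  0.0014 -0.0027] shift [-3.24  0.01  0.07] rows>= 1 at [ 0.6827 -0.1569  0.0667] F [ 0.9 -0.1 -1.9] open 0.0206 t 10.2167
```

View pics/c4.png

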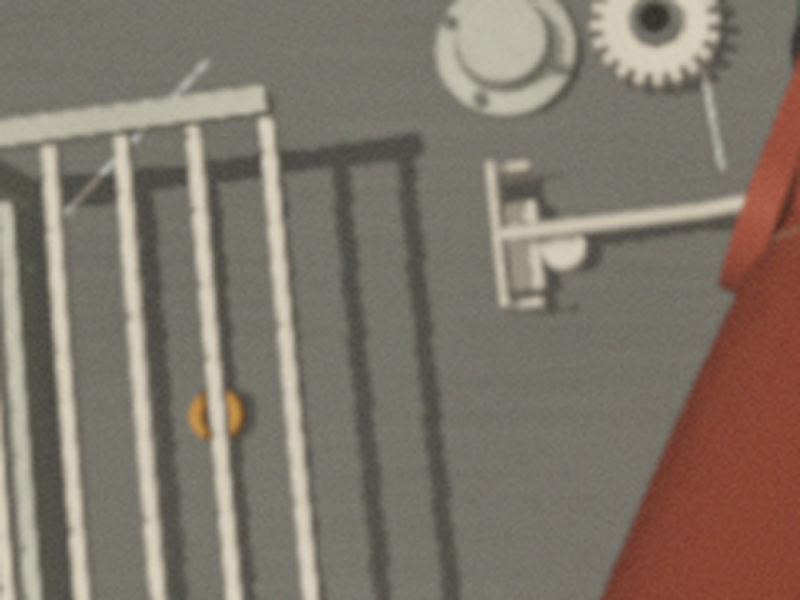

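Emit:
jog_arm(deltas=[[0,0,0,0,0,-1.2,0],[0,0,0,0,0,-1.2,0],[0,0,0,0,0,-1.1,0],[0,0,0,0,-2.5,0,0],[0,0,0,0,-2.5,0,0],[0,0,0,0,-2.5,0,0],[0,0,0,0,-2.5,0,0],[0,0,-0.003,0,0,0,0],[0,0,0,0,0,0,0]])

```text
t: 11.02
tool_pos: [0.5833, -0.1692, 0.1031]
tool_rot: [2.055, 2.373, 0.003]
contact_force: [0.1, -0.1, -1.6]
opening: 0.0204
```

```bash
python3 - <<'E'
from h import *
plan((*rk(-.012,-.1075),.1),np.arctan2(.99,-.1418))
E
```

```text
turn [0.0031 0.0011 0.001 ] shift [2.581e+01 2.000e-02 3.100e-01] rows>= 7 at [ 0.5833 -0.1692  0.1031] F [ 0.1 -0.1 -1.6] open 0.0204 t 11.0167
```

Emit:
jog_arm(deltas=[[0.003,0,0.001,2.4,0,0.1,0],[0,0,0,2.6,0,0.1,0],[0,0,0,2.6,0,0.1,0],[0,0,0,2.6,0,0,0],[0,0,0,2.6,0,0,0],[0,0,0,2.6,0,0,0],[0,0,0,2.6,0,0,0],[0,0,0,2.6,0,0,0],[0,0,0,2.6,0,0,0],[0,0,0,2.6,0,0,0],[0,0,0,0,0,0,0],[0,0,0,0,0,0,0]])

```text
t: 12.02
tool_pos: [0.5481, 0.0879, 0.1]
tool_rot: [2.053, 2.377, 0.001]
contact_force: [0.2, -1.3, -2.4]
opening: 0.02
```

```bash
python3 - <<'E'
from h import *
plan((*rk(-.012,-.1075),.066),np.arctan2(.99,-.1418))
im,dep,P=snap('top','top5')
cv2.imwrite('pics/c5.png',cv2.resize(im[130:310,100:340],(800,600),interpolation=cv2.INTER_CUBIC)[:,:,::-1])
E
```

```text
turn [0.0009 0.0004 0.0037] shift [-0.14 -0.13  3.4 ] rows>= 1 at [0.5481 0.0879 0.1   ] F [ 0.2 -1.3 -2.4] open 0.02 t 12.0167
```

View pics/c5.png

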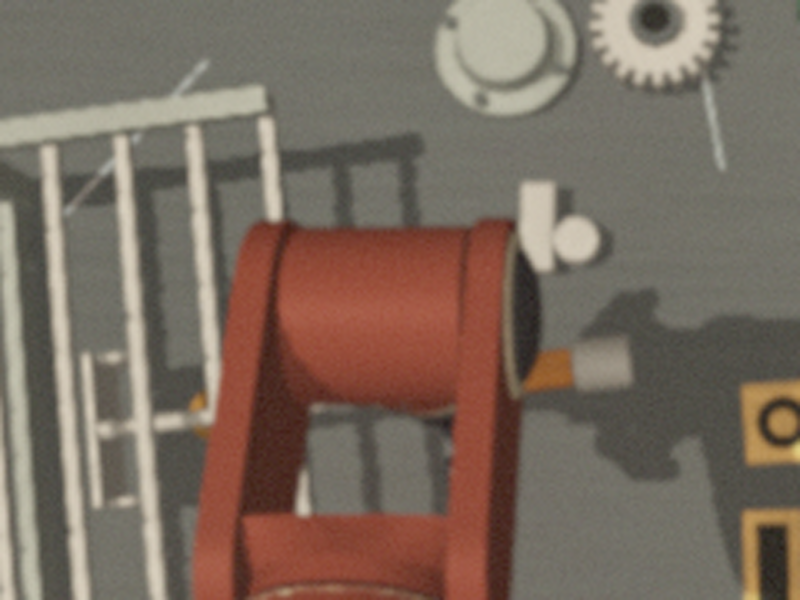

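Emit:
jog_arm(deltas=[[0,0,0,0,0,0.8,0],[0,0,0,0,0,0.8,0],[0,0,0,0,0,0.8,0],[0,0,0,0,0,0.6,0],[0,0,0,0,0,0.3,0],[0,0,0,-0.5,0,0,0],[0,0,0,-1,0,0,0],[0,0,0,-1.2,0,0,0],[0,0,0,-1.2,0,0,0],[0,0,0,-1.2,0,0,0],[0,0,0,-1.2,0,0,0],[0,0,0,-1.2,0,0,0]])

```text
t: 13.07
tool_pos: [0.5576, 0.0105, 0.0657]
tool_rot: [-2.058, -2.373, 0.002]
contact_force: [0.6, 0.8, -2.5]
opening: 0.0205
```

Emit:
jog_arm(deltas=[[0,0,0,-1.2,0,0,0],[0,0,0,-1.2,0,0,0],[0,0,0,-1.2,0,0,0],[0,0,0,-1.2,0,0,0],[0,0,0,-1.2,0,0,0],[0,0,0,-1.2,0,0,0],[0,0,0,-1.2,0,0,0],[0,0,0,-1.2,0,0,0],[0,0,0,-1.2,0,0,0],[0,0,0,-1.2,0,0,0],[0,0,0,-1.2,0,0,0],[0,0,0,-1.2,0,0,0]])

```text
t: 14.07
tool_pos: [0.5779, -0.1317, 0.0654]
tool_rot: [-2.057, -2.373, 0.002]
contact_force: [-0.1, 0.4, -2.9]
opening: 0.0205
```

Emit:
jog_arm(deltas=[[0,0,0,-1.2,0,0,0],[0,0,0,-1.2,0,0,0],[0,0,0,-0.8,0,0,0],[0,0,0,-0.4,0,0,0],[0,0,0,0,0,0,0]])

```text
t: 14.48
tool_pos: [0.5831, -0.1673, 0.0655]
tool_rot: [-2.058, -2.372, 0.002]
contact_force: [0.5, 0.1, -3.0]
opening: 0.0203
```

```bash
python3 - <<'E'
from h import *
plan((.6466,-.332,.1223),1.494)
im,dep,P=snap('top','top6')
cv2.imwrite('pics/c6.png',cv2.resize(im[130:310,100:340],(640,480),interpolation=cv2.INTER_CUBIC)[:,:,::-1])
E
```

```text
turn [-0.0016  0.0006  0.2184] shift [-15.94   7.59  -5.68] rows>= 5 at [ 0.5831 -0.1673  0.0655] F [ 0.5  0.1 -3. ] open 0.0203 t 14.4833
```

View pics/c6.png

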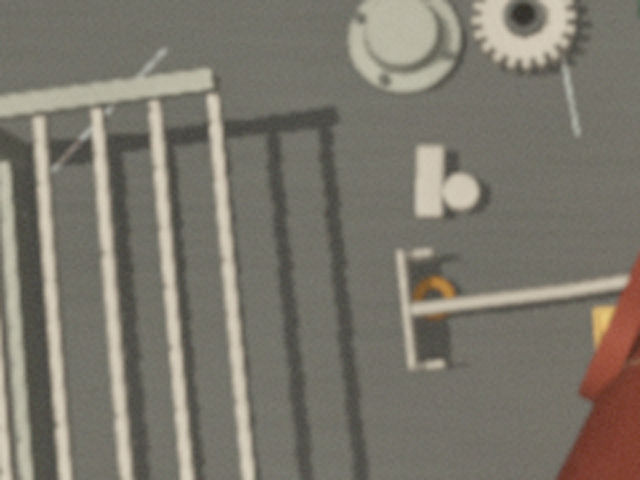

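Emit:
jog_arm(deltas=[[0,0,0,0,0,-1.5,0],[0,0,0,0,0,-1.5,0],[0,0,0,0,0,-1.4,0],[0,0,0,0,0,-1.4,0],[0,0,0.073,0,0,0,0],[0,0,0.073,0,0,0,0],[0,0,0.072,0,0,0,0],[0,0,0,-3.9,1.85,0,0],[0,0,0,-3.9,1.85,0,0],[0,0,0,-3.9,1.85,0,0],[0,0,0,-3.9,1.85,0,0],[0,0,0,0,0,0,0]])

```text
t: 15.53
tool_pos: [0.6443, -0.3285, 0.1238]
tool_rot: [2.305, 2.129, -0.005]
contact_force: [-0.8, 0.8, -1.6]
opening: 0.0205
```

```bash
python3 - <<'E'
from h import *
plan((.6457,-.332,.0648),1.494)
E
```

```text
turn [ 0.0008  0.0047 -0.0029] shift [-0.34  0.16  5.9 ] rows>= 2 at [ 0.6443 -0.3285  0.1238] F [-0.8  0.8 -1.6] open 0.0205 t 15.5333
```

Emit:
jog_arm(deltas=[[0,0.002,-0.002,-0.3,0.1,0.8,0],[0,0,0,0,0,1,0],[0,0,0,0,0,1,0],[0,0,0,0,0,1,0],[0,0,0,0,0,0.8,0],[0,0,0,0,0,0.6,0],[0,0,0,0,0,0.5,0],[0,0,0,0,0,0,0]])

```text
t: 16.2
tool_pos: [0.6435, -0.3241, 0.0658]
tool_rot: [-2.299, -2.137, 0.0]
contact_force: [-0.3, -1.0, -3.0]
opening: 0.0206
```

Emit:
jog_arm(deltas=[[0,0,0,-0.5,0.1,0,0],[0,0,0,0,0,0,0],[0,0,0,0,0,0,0]])

```text
t: 16.45
tool_pos: [0.6445, -0.3303, 0.067]
tool_rot: [-2.301, -2.137, -0.0]
contact_force: [0.4, -0.1, -2.2]
opening: 0.0205
```

```bash
python3 - <<'E'
from h import *
plan((.6457,-.332,.0648),1.494)
E
```

```text
turn [-0.0009 -0.0011  0.003 ] shift [-0.16  0.13  0.22] rows>= 1 at [ 0.6445 -0.3303  0.067 ] F [ 0.4 -0.1 -2.2] open 0.0205 t 16.45
```

Emit:
jog_arm(deltas=[[0,0,0,-0.1,0.1,0.15,0],[0,0,0,0,0,0,0],[0,0,0,0,0,0,0.5],[0,0,0,0,0,0,0.8],[0,0,0,0,0,0,1],[0,0,0,0,0,0,1],[0,0,0,0,0,0,1],[0,0,0,0,0,0,1]])

```text
t: 17.12
tool_pos: [0.6452, -0.3308, 0.0651]
tool_rot: [-2.3, -2.137, -0.0]
contact_force: [0.2, -0.1, -0.1]
opening: 0.0852
```

Emit:
jog_arm(deltas=[[0,0,0,0,0,-1,1],[0,0,0,0,0,-2.5,1],[0,0,0,0,0,-2.5,1],[0,0,0,0,0,-2.5,1],[0,0,0,0,0,-2.5,1],[0,0,0,0,0,-2.5,1],[0,0,0,0,0,0,1]])

```text
t: 17.7
tool_pos: [0.6481, -0.3327, 0.2088]
tool_rot: [2.295, 2.132, 0.005]
contact_force: [1.0, -1.0, 2.8]
opening: 0.0851
```

```bash
python3 - <<'E'
from h import *
im,dep,P=snap('wrist','w2')
C=cloud('wrist',dep,P);z=C[:,:,2]
m=(z>.05)&(z<.1)&(dep>0)&(im[:,:,0]>1.4*im[:,:,2].astype(int))
p=C[m];print(m.sum(),p.min(0),p.max(0))
for y0 in(-.38,-.34,-.30):
  s=p[abs(p[:,1]-y0)<.01];print(s.mean(0).round(4) if len(s) else 0)
im,dep,P=snap('top','top7');C=cloud('top',dep,P)
for k in('top0','top7'):
  i2,d2,P2=load(k);s=cloud('top',d2,P2)[d2>0];b=s[(s[:,0]>.6)&(s[:,0]<.73)&(s[:,1]>-.12)&(s[:,1]<-.06)&(s[:,2]>.012)&(s[:,2]<.1)];t=b[b[:,2]>.035];print(k,np.median(t,0),t.min(0),t.max(0))
cv2.imwrite('pics/c7.png',cv2.resize(im[140:290,200:400],(800,600),interpolation=cv2.INTER_CUBIC)[:,:,::-1])
E
```

```text
6527 [ 0.62973457 -0.39009259  0.05000002] [ 0.66005524 -0.26869435  0.07393888]
[ 0.6414 -0.3786  0.0712]
[ 0.6443 -0.3399  0.0712]
[ 0.6471 -0.2999  0.0713]
top0 [ 0.66107497 -0.08843812  0.04484402] [ 0.61586777 -0.11936917  0.0350468 ] [ 0.70954226 -0.08039166  0.0498247 ]
top7 [ 0.66065141 -0.08804091  0.04457678] [ 0.61579687 -0.11950842  0.03558521] [ 0.7094517  -0.07876397  0.05163822]
```

View pics/c7.png

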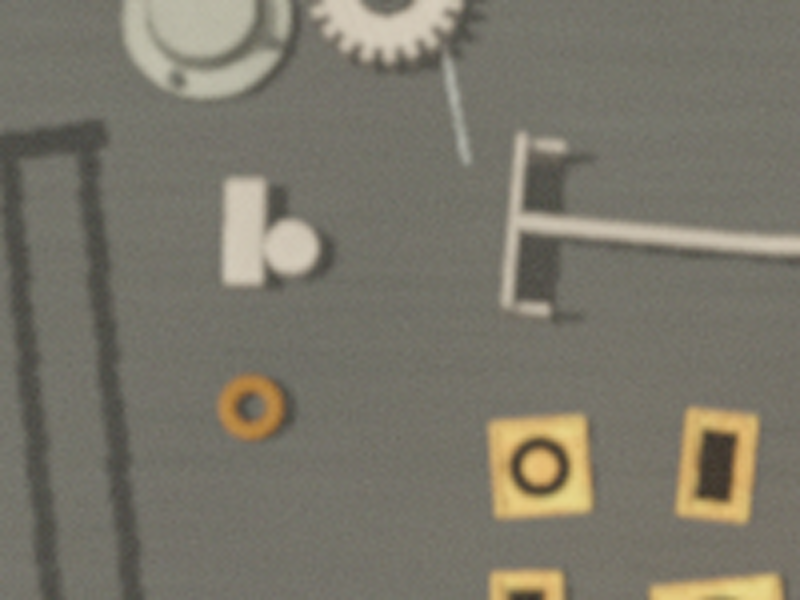

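```bash
cat >> h.py <<'E'
def seg(f,cam,box,zlo,zhi):
    im,dep,P=load(f);C=cloud(cam,dep,P)
    m=((C[:,:,0]>box[0])&(C[:,:,0]<box[1])&(C[:,:,1]>box[2])&(C[:,:,1]<box[3])&(C[:,:,2]>zlo)&(C[:,:,2]<zhi)&(dep>0)).astype(np.uint8)
    n,l,st,_=cv2.connectedComponentsWithStats(m)
    for i in range(1,n):
        if st[i,4]<25:continue
        p=C[l==i][:,:2].astype(np.float32);print(st[i,4],'mean',p.mean(0).round(4),'minrect',[np.round(v,4).tolist() if k<2 else round(v,1) for k,v in enumerate(cv2.minAreaRect(p))],'circ',np.round(cv2.minEnclosingCircle(p)[0],4))
E
python3 - <<'E'
from h import *
seg('top7','top',(.5,.7,.02,.17),.008,.03)
im,dep,P=load('top7')
f=lambda p:np.array(p)/4+[200,140]-.37
print('btn',onz('top',[f((293,248))],.02,P));print('ws',onz('top',[f((252,406))],.014,P));print('blk',onz('top',[f((225,178)),f((265,178)),f((262,285)),f((222,285))],.02,P))
plan((0.64,0.06,.2),1.494)
E
```

```text
425 mean [0.6549 0.0561] minrect [[0.659, 0.0504], [0.0609, 0.051], 2.5] circ [0.6579 0.0572]
158 mean [0.5629 0.0587] minrect [[0.5634, 0.0585], [0.0339, 0.0336], 0.8] circ [0.563  0.0595]
btn [[0.65041043 0.0374282  0.02      ]]
ws [[0.56204847 0.05799651 0.014     ]]
blk [[0.68960449 0.07684582 0.02      ]
 [0.69001467 0.05439124 0.02      ]
 [0.62915923 0.05402725 0.02      ]
 [0.6287307  0.07630702 0.02      ]]
turn [0.0018 0.0003 0.0034] shift [38.99 -3.62  0.27] rows>= 10 at [ 0.6462 -0.3315  0.2027] F [-0.  -0.2 -0.5] open 0.0854 t 17.8
```

Emit:
jog_arm(deltas=[[0,0,0,3.66,-0.24,0,1],[0,0,0,3.66,-0.24,0,1],[0,0,0,3.66,-0.24,0,1],[0,0,0,3.66,-0.24,0,1],[0,0,0,3.66,-0.24,0,1],[0,0,0,3.66,-0.24,0,1],[0,0,0,3.66,-0.24,0,1],[0,0,0,3.66,-0.24,0,1],[0,0,0,3.66,-0.24,0,1],[0,0,0,3.66,-0.24,0,1],[0,0,0,0,0,0,1],[0,0,0,0,0,0,1]])

```text
t: 18.8
tool_pos: [0.6472, 0.0377, 0.1986]
tool_rot: [-2.294, -2.139, 0.004]
contact_force: [0.4, -0.3, -0.6]
opening: 0.0855
```

```bash
python3 - <<'E'
from h import *
snap('wrist','w3');seg('w3','wrist',(.5,.72,-.02,.15),.017,.03);seg('w3','wrist',(.5,.6,-.02,.15),.011,.02)
plan((.650,.036,.031),1.494)
E
```

```text
4023 mean [0.6565 0.0567] minrect [[0.6595, 0.05], [0.0601, 0.0517], 1.3] circ [0.6594 0.0568]
1421 mean [0.5621 0.0594] minrect [[0.5618, 0.0593], [0.0348, 0.0343], 84.0] circ [0.5618 0.059 ]
turn [-0.0047 -0.0011  0.0049] shift [-1.000e-02  2.600e-01  1.678e+01] rows>= 5 at [0.6474 0.0363 0.1988] F [-0.3 -0.3 -0.3] open 0.0856 t 18.85
```

Emit:
jog_arm(deltas=[[-0.004,0,0.004,0.1,0.3,3,1],[0,0,0,0,0,3.2,1],[0,0,0,0,0,3.2,1],[0,0,0,0,0,3.2,1],[0,0,0,0,0,3,1],[0,0,0,0,0,1.1,1],[0,0,0,0,0,0,1]])

```text
t: 19.43
tool_pos: [0.6482, 0.0355, 0.0287]
tool_rot: [-2.303, -2.128, 0.006]
contact_force: [-0.2, -0.2, -0.2]
opening: 0.0854
```

```bash
python3 - <<'E'
from h import *
plan((.6505,.037,.031),1.494)
E
```

```text
turn [-0.0067 -0.0013 -0.0025] shift [ 0.17  0.22 -0.23] rows>= 1 at [0.6482 0.0355 0.0287] F [-0.2 -0.2 -0.2] open 0.0854 t 19.4333
```

Emit:
jog_arm(deltas=[[-0.004,0,0,0.1,0.15,-0.15,1],[0,0,0,0,0,0,0.3],[0,0,0,0,0,0,0],[0,0,0,0,0,0,0],[0,0,0,0,0,0,0],[0,0,0,0,0,0,0],[0,0,0,0,0,0,0],[0,0,0,0,0,0,0]], grip_force=50)

```text
t: 20.1
tool_pos: [0.6541, 0.0377, 0.0367]
tool_rot: [2.302, 2.131, 0.011]
contact_force: [-1.6, 0.2, 5.3]
opening: 0.0269
```

Emit:
jog_arm(deltas=[[0,0,0,0,0,-1,0],[0,0,0,0,0,-2,0],[0,0,0,0,0,-2,0],[0,0,0,0,0,-2,0],[0,0,0,0,0,-1,0],[0,0,0,0,0,0,0]])

```text
t: 20.6
tool_pos: [0.6546, 0.0375, 0.1187]
tool_rot: [2.3, 2.129, 0.015]
contact_force: [1.0, 0.0, -0.4]
opening: 0.0266
```

```bash
python3 - <<'E'
from h import *
plan((.436,-.302,.11),1.494)
E
```

```text
turn [ 0.0121 -0.0018 -0.0005] shift [-35.53 -19.19   0.87] rows>= 10 at [0.6546 0.0375 0.1187] F [ 1.   0.  -0.4] open 0.0266 t 20.6
```

```bash
python3 - <<'E'
from h import *
o=ctrl.get_obs();im,dep,P=snap('wrist','w4');C=cloud('wrist',dep,P)
T=R.from_rotvec(o['tool_rot']);L=T.inv().apply((C-np.array(o['tool_pos'])).reshape(-1,3)).reshape(480,640,3)
m=(abs(L[:,:,0])<.03)&(abs(L[:,:,1])<.02)&(L[:,:,2]>-.02)&(L[:,:,2]<.05)&(dep>0)
p=L[m];print(len(p))
for z0 in np.arange(-.02,.05,.005):
  s=p[(p[:,2]>=z0)&(p[:,2]<z0+.005)]
  if len(s)>10:print(z0.round(3),len(s),s.min(0).round(4),s.max(0).round(4),s.mean(0).round(4))
cv2.imwrite('pics/c8.png',im[200:480,120:520,::-1])
E
```

```text
10739
-0.02 1469 [-0.0109 -0.0199 -0.02  ] [ 0.0133  0.02   -0.015 ] [ 0.0034 -0.     -0.0165]
-0.015 731 [-0.0108 -0.0199 -0.015 ] [ 0.0123  0.0198 -0.01  ] [ 0.0073  0.0001 -0.0125]
-0.01 624 [-0.0105 -0.0199 -0.01  ] [ 0.0127  0.0199 -0.005 ] [ 0.0071 -0.     -0.0074]
-0.005 541 [-0.0101 -0.02   -0.005 ] [ 0.0125  0.0198 -0.    ] [ 0.0074 -0.0002 -0.0024]
0.0 490 [-0.0106 -0.02    0.    ] [0.0125 0.0198 0.005 ] [ 0.0071 -0.0001  0.0025]
0.005 434 [-0.0102 -0.0198  0.005 ] [0.0124 0.0199 0.01  ] [0.0075 0.0005 0.0074]
0.01 401 [-0.0105 -0.0199  0.01  ] [0.0144 0.0197 0.015 ] [ 0.0067 -0.0001  0.0126]
0.015 5062 [-0.014  -0.0199  0.015 ] [0.0158 0.0199 0.02  ] [ 0.0023 -0.0002  0.0165]
0.02 367 [-0.0084 -0.0135  0.02  ] [0.016  0.0132 0.025 ] [ 0.0131 -0.0002  0.0224]
0.025 321 [ 0.0057 -0.014   0.025 ] [0.0159 0.0135 0.03  ] [ 0.0131 -0.0007  0.0274]
0.03 287 [ 0.0062 -0.014   0.03  ] [0.0157 0.0133 0.035 ] [ 0.0131 -0.0002  0.0322]
0.035 12 [ 0.0072 -0.0133  0.035 ] [0.0152 0.0089 0.0363] [0.0132 0.0001 0.0355]
```

View pics/c8.png

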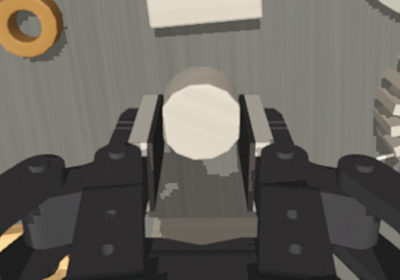

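Emit:
jog_arm(deltas=[[0.012,0,0,-3.2,-1.74,0,0],[0,0,0,-3.2,-1.74,0,0],[0,0,0,-3.2,-1.74,0,0],[0,0,0,-3.2,-1.74,0,0],[0,0,0,-3.2,-1.74,0,0],[0,0,0,-3.2,-1.74,0,0],[0,0,0,-3.2,-1.74,0,0],[0,0,0,-3.2,-1.74,0,0],[0,0,0,-3.2,-1.74,0,0],[0,0,0,-3.2,-1.74,0,0],[0,0,0,-3.5,-1.8,0,0],[0,0,0,0,0,0,0]])

```text
t: 21.65
tool_pos: [0.43, -0.3055, 0.1138]
tool_rot: [-2.307, -2.122, 0.009]
contact_force: [0.7, -1.1, -0.7]
opening: 0.0265
```

```bash
cat >> h.py <<'E'
def held(name='wx'):
    o=ctrl.get_obs();im,dep,P=snap('wrist',name);C=cloud('wrist',dep,P)
    L=R.from_rotvec(o['tool_rot']).inv().apply((C-np.array(o['tool_pos'])).reshape(-1,3)).reshape(480,640,3)
    return im,dep,C,L
E
python3 - <<'E'
from h import *
plan((.436,-.302,.0395),1.494)
im,dep,C,L=held('w5')
o=ctrl.get_obs();print(o['tool_pos'])
m=(C[:,:,2]>.0065)&(C[:,:,2]<.013)&(dep>0)&(abs(C[:,:,0]-.436)<.05)&(abs(C[:,:,1]+.302)<.04)
p=C[m];print(len(p),p.min(0),p.max(0),cv2.minAreaRect(p[:,:2].astype(np.float32)))
cv2.imwrite('pics/c9.png',im[:,:,::-1])
E
```

```text
turn [-0.0091 -0.0008 -0.0067] shift [0.39 0.57 7.43] rows>= 2 at [ 0.43   -0.3055  0.1138] F [ 0.7 -1.1 -0.7] open 0.0265 t 21.65
[ 0.43140983 -0.30325446  0.11366999]
1562 [ 0.41049401 -0.32418685  0.00650864] [ 0.46068796 -0.276542    0.01150714] ((0.4355567991733551, -0.3020987808704376), (0.04623333737254143, 0.046738334000110626), 5.861374378204346)
```

View pics/c9.png

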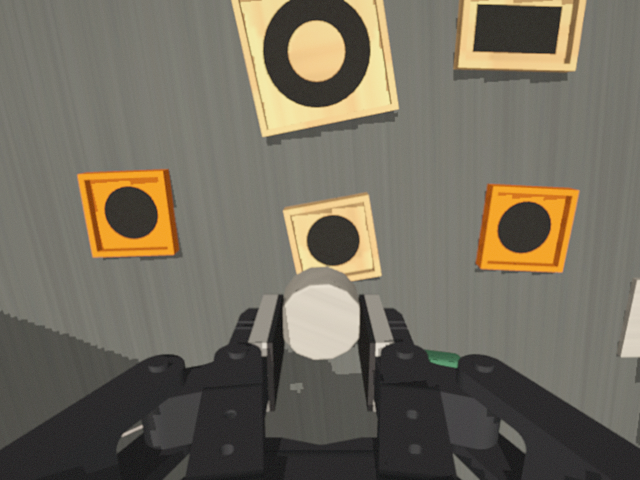

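Emit:
jog_arm(deltas=[[-0.009,0,0,0.14,0.48,1,0],[0,0,0,0,0,2,0],[0,0,0,0,0,2,0],[0,0,0,0,0,1.2,0],[0,0,0,0,0,0.6,0],[0,0,0,0,0,0,0],[0,0,0,0,0,0,0]])

```text
t: 22.28
tool_pos: [0.439, -0.2999, 0.0472]
tool_rot: [2.305, 2.134, 0.005]
contact_force: [0.0, 0.0, -0.5]
opening: 0.0265
```

```bash
python3 - <<'E'
from h import *
plan((.4355,-.303,.0395),1.494)
im,dep,C,L=held('w6')
m=(L[:,:,2]>.013)&(L[:,:,2]<.02)&(abs(L[:,:,1])<.0125)&(abs(L[:,:,0])<.03)&(dep>0);p=C[m];print(p.mean(0),p.min(0),p.max(0))
plan((.4355,-.303,.0395),1.494)
E
```

```text
turn [ 0.0027 -0.0022 -0.    ] shift [-0.33 -0.33  0.77] rows>= 1 at [ 0.439  -0.2999  0.0472] F [ 0.   0.  -0.5] open 0.0265 t 22.2833
[ 0.4391716  -0.29774005  0.03065912] [ 0.42629785 -0.31328425  0.02718225] [ 0.45211146 -0.28406669  0.03298301]
turn [ 0.004  -0.0011 -0.0001] shift [-0.28 -0.38  0.85] rows>= 1 at [ 0.4395 -0.3005  0.048 ] F [-0.1  0.4 -0.7] open 0.0266 t 22.3333
```

Emit:
jog_arm(deltas=[[0,0,0,-0.32,-0.33,0.4,0],[0,0,0,0,0,0,0],[0,0,0,0,0,0,0]])

```text
t: 22.58
tool_pos: [0.4353, -0.3037, 0.0438]
tool_rot: [2.305, 2.132, 0.005]
contact_force: [0.5, -0.2, -0.5]
opening: 0.0267
```

```bash
python3 - <<'E'
from h import *
im,dep,C,L=held('w7')
m=(L[:,:,2]>.013)&(L[:,:,2]<.02)&(abs(L[:,:,1])<.0125)&(abs(L[:,:,0])<.03)&(dep>0);p=C[m];print(p.mean(0),(p.min(0)+p.max(0))/2)
plan((.4355,-.303,.0395),1.494)
E
```

```text
[ 0.43550264 -0.30149702  0.02733359] [ 0.43551072 -0.30251945  0.02668455]
turn [ 0.0038 -0.0013 -0.001 ] shift [0.06 0.01 0.43] rows>= 1 at [ 0.4354 -0.3036  0.0438] F [ 0.4 -0.1 -0.8] open 0.0267 t 22.6333
```

Aligned; lower onto the floor, release, rise.

Emit:
jog_arm(deltas=[[0,0,0,0,0,0.35,0],[0,0,0,0,0,0,0],[0,0,0,0,0,0,0.35],[0,0,0,0,0,0,0.5],[0,0,0,0,0,0,0.5],[0,0,0,0,0,0,0.6],[0,0,0,0,0,-1,0.7],[0,0,0,0,0,-2.5,1],[0,0,0,0,0,-2.5,1],[0,0,0,0,0,-2.5,1],[0,0,0,0,0,-2.5,1],[0,0,0,0,0,0,1]])

```text
t: 23.63
tool_pos: [0.4377, -0.3059, 0.1572]
tool_rot: [2.296, 2.125, 0.007]
contact_force: [0.3, -1.5, 0.1]
opening: 0.0852
```

```bash
python3 - <<'E'
from h import *
snap('wrist','w8');seg('w8','wrist',(.40,.47,-.34,-.26),.017,.03)
snap('top','top8');seg('top8','top',(.5,.72,-.02,.17),.009,.03)
plan((.5622,.0590,.15),1.494)
E
```

```text
1816 mean [ 0.4349 -0.3016] minrect [[0.4349, -0.3022], [0.0294, 0.0289], 86.1] circ [ 0.4348 -0.3022]
271 mean [0.6579 0.0653] minrect [[0.6581, 0.0655], [0.0609, 0.0207], 2.1] circ [0.6581 0.0652]
154 mean [0.5629 0.0591] minrect [[0.5632, 0.0591], [0.0346, 0.0343], 18.5] circ [0.5629 0.0594]
turn [ 0.0062  0.0008 -0.0005] shift [37.18  9.82  0.21] rows>= 10 at [ 0.4358 -0.3042  0.1521] F [ 0.7  0.5 -0.7] open 0.0852 t 23.7333
```

Emit:
jog_arm(deltas=[[0.006,0,0,3.7,0.98,0,1],[0,0,0,3.7,0.98,0,1],[0,0,0,3.7,0.98,0,1],[0,0,0,3.7,0.98,0,1],[0,0,0,3.7,0.98,0,1],[0,0,0,3.7,0.98,0,1],[0,0,0,3.7,0.98,0,1],[0,0,0,3.7,0.98,0,1],[0,0,0,3.7,0.98,0,1],[0,0,0,3.7,0.98,0,1],[0,0,0,0,0,3,1],[0,0,0,0,0,3,1]])

```text
t: 24.73
tool_pos: [0.5625, 0.0603, 0.0906]
tool_rot: [-2.301, -2.138, -0.003]
contact_force: [0.4, -1.5, -0.5]
opening: 0.0851
```

```bash
python3 - <<'E'
from h import *
snap('wrist','w9');seg('w9','wrist',(.5,.62,-.02,.15),.011,.02)
plan((.5622,.0590,.027),1.494)
E
```

```text
3016 mean [0.5616 0.0599] minrect [[0.5616, 0.0591], [0.0353, 0.0349], 25.8] circ [0.5615 0.059 ]
turn [-0.0143 -0.001   0.0018] shift [0.   0.58 5.48] rows>= 2 at [0.5564 0.0594 0.0818] F [-4.6 -1.2 -4.3] open 0.0854 t 24.7833
```

Emit:
jog_arm(deltas=[[0,0,0,0,0,2,1],[0,0,0,0,0,1.5,1],[0,0,0,0,0,0,1],[0,0,0,0,0,0,1],[0,0,0,0,0,0,1],[0,0,0,0,0,0,1]])

```text
t: 25.28
tool_pos: [0.5619, 0.0578, 0.0567]
tool_rot: [-2.305, -2.132, -0.001]
contact_force: [-0.2, -0.6, 0.2]
opening: 0.0854
```

```bash
python3 - <<'E'
from h import *
plan((.5618,.0590,.026),1.494)
E
```

```text
turn [-0.0008 -0.0018 -0.001 ] shift [ 0.12 -0.02  3.07] rows>= 1 at [0.5619 0.0578 0.0567] F [-0.2 -0.6  0.2] open 0.0854 t 25.2833
```

Emit:
jog_arm(deltas=[[0,0,0,0.1,0,1.4,1],[0,0,0,0,0,1.1,1],[0,0,0,0,0,0.5,1],[0,0,0,0,0,0,1],[0,0,0,0,0,0,1]])

```text
t: 25.7
tool_pos: [0.5608, 0.0591, 0.0251]
tool_rot: [-2.303, -2.131, 0.002]
contact_force: [0.3, 0.1, 0.3]
opening: 0.0857
```

Emit:
jog_arm(deltas=[[0,0,0,0,0,0,0.4],[0,0,0,0,0,0,0.3],[0,0,0,0,0,0,0],[0,0,0,0,0,0,0],[0,0,0,0,0,0,0],[0,0,0,0,0,0,0],[0,0,0,0,0,0,0]])

```text
t: 26.28
tool_pos: [0.5617, 0.0591, 0.0262]
tool_rot: [-2.304, -2.132, -0.0]
contact_force: [-1.6, -0.7, 5.7]
opening: 0.0334
```

```bash
python3 - <<'E'
from h import *
plan((.5618,.0590,.026),1.494)
E
```

```text
turn [-0.0017 -0.0018 -0.0006] shift [-0.01  0.02  0.02] rows>= 1 at [0.5617 0.0591 0.0262] F [-1.6 -0.7  5.7] open 0.0334 t 26.2833
```

Emit:
jog_arm(deltas=[[0,0,0,0,0,-1,0],[0,0,0,0,0,-2,0],[0,0,0,0,0,-2,0],[0,0,0,0,0,-1,0],[0,0,0,-2.72,-0.27,0,0],[0,0,0,-2.72,-0.28,0,0],[0,0,0,-2.72,-0.27,0,0],[0,0,0,-2.72,-0.28,0,0],[0,0,0,-2.72,-0.27,0,0],[0,0,0,-2.72,-0.28,0,0],[0,0,0,0,0,0,0],[0,0,0,0,0,0,0]])

```text
t: 27.28
tool_pos: [0.5317, -0.1034, 0.0848]
tool_rot: [-2.306, -2.128, 0.001]
contact_force: [0.3, 0.4, -0.7]
opening: 0.0334
```

```bash
python3 - <<'E'
from h import *
plan((.5326,-.1025,.0365),1.494)
im,dep,C,L=held('w10')
m=(L[:,:,2]>.004)&(L[:,:,2]<.02)&(abs(L[:,:,1])<.016)&(abs(L[:,:,0])<.03)&(dep>0)&(im[:,:,0]>1.5*im[:,:,2].astype(int));p=L[m];print(len(p),p.mean(0),(p.min(0)+p.max(0))/2)
m=(C[:,:,2]>.0065)&(C[:,:,2]<.013)&(dep>0)&(abs(C[:,:,0]-.5326)<.04)&(abs(C[:,:,1]+.1025)<.04)
p=C[m];print(len(p),cv2.minAreaRect(p[:,:2].astype(np.float32)))
plan((.5326,-.1025,.0365),1.494)
E
```

```text
turn [-0.0032 -0.0022 -0.0033] shift [0.09 0.09 4.83] rows>= 2 at [ 0.5317 -0.1034  0.0848] F [ 0.3  0.4 -0.7] open 0.0334 t 27.2833
6454 [ 1.85169455e-03 -9.00109418e-05  1.27541282e-02] [ 4.98093191e-04 -1.63340262e-05  1.46259315e-02]
2144 ((0.5317729711532593, -0.10270313918590546), (0.052264776080846786, 0.052923183888196945), 5.464876174926758)
turn [-0.0033 -0.0023 -0.0018] shift [0.   0.08 4.83] rows>= 2 at [ 0.5318 -0.1025  0.0848] F [-0.6  0.8 -0.5] open 0.0339 t 27.3333
```

Emit:
jog_arm(deltas=[[0,0,0,0,0.03,1.5,0],[0,0,0,0,0,1.5,0],[0,0,0,0,0,1.2,0],[0,0,0,0,0,0.7,0],[0,0,0,0,0,0.3,0],[0,0,0,0,0,0,0],[0,0,0,0,0,0,0],[0,0,0,0,0,0,0]])

```text
t: 28.0
tool_pos: [0.533, -0.1025, 0.0338]
tool_rot: [-2.304, -2.133, -0.0]
contact_force: [0.3, 0.8, -1.1]
opening: 0.0336
```

```bash
python3 - <<'E'
from h import *
plan((.5322,-.1030,.032),1.494)
E
```

```text
turn [-0.0014 -0.0014 -0.0004] shift [-0.06 -0.08  0.18] rows>= 1 at [ 0.533  -0.1025  0.0338] F [ 0.3  0.8 -1.1] open 0.0336 t 28.0
```

Emit:
jog_arm(deltas=[[0,0,0,-0.05,-0.06,0.15,0],[0,0,0,0,0,0,0],[0,0,0,0,0,0,0.45],[0,0,0,0,0,0,0.55],[0,0,0,0,0,0,0.6],[0,0,0,0,0,-1,0.7],[0,0,0,0,0,-2.5,1],[0,0,0,0,0,-2.5,1],[0,0,0,0,0,-2.5,1],[0,0,0,0,0,-2.5,1],[0,0,0,0,0,0,1],[0,0,0,0,0,0,1]])

```text
t: 29.0
tool_pos: [0.5334, -0.1035, 0.1446]
tool_rot: [2.305, 2.133, 0.003]
contact_force: [0.3, 0.1, 0.1]
opening: 0.0854
```

```bash
python3 - <<'E'
from h import *
snap('wrist','w11');seg('w11','wrist',(.50,.565,-.14,-.06),.013,.025)
im,dep,P=load('w11');C=cloud('wrist',dep,P);m=(im[:,:,0]>1.5*im[:,:,2].astype(int))&(abs(C[:,:,0]-.532)<.016)&(abs(C[:,:,1]+.103)<.016)&(C[:,:,2]>.012)
p=C[m];A=np.linalg.lstsq(np.c_[p[:,:2],np.ones(len(p))],p[:,2],rcond=None)[0];print('tilt',A,np.median(p[:,2]))
plan((.6585,.0653,.13),0.02)
E
```

```text
2044 mean [ 0.5314 -0.1022] minrect [[0.5312, -0.1027], [0.0349, 0.035], 87.1] circ [ 0.5312 -0.1029]
tilt [-0.00069039 -0.00281867  0.01724855] 0.017311874465025093
turn [-1.9000e-03 -2.0000e-04  1.4733e+00] shift [ 12.96 -16.59   1.25] rows>= 6 at [ 0.5323 -0.1032  0.1425] F [-0.1 -0.3 -0.2] open 0.0855 t 29.05
```

Washer seated flat. Now turn for the block and go above it.

Emit:
jog_arm(deltas=[[0,0,0.1228,0,0,0,1],[0,0,0.1228,0,0,0,1],[0,0,0.1228,0,0,0,1],[0,0,0.1228,0,0,0,1],[0,0,0.1228,0,0,0,1],[0,0,0.1228,0,0,0,1],[0,0,0.1228,0,0,0,1],[0,0,0.1228,0,0,0,1],[0,0,0.1228,0,0,0,1],[0,0,0.1228,0,0,0,1],[0,0,0.1228,0,0,0,1],[0,0,0.1228,0,0,0,1]])

```text
t: 30.05
tool_pos: [0.5307, -0.1027, 0.1395]
tool_rot: [-3.138, -0.021, 0.01]
contact_force: [-0.2, 1.0, 0.7]
opening: 0.0853
```

Emit:
jog_arm(deltas=[[0,0,0,1.85,-2.37,0,1],[0,0,0,1.85,-2.37,0,1],[0,0,0,1.85,-2.37,0,1],[0,0,0,1.85,-2.37,0,1],[0,0,0,1.85,-2.37,0,1],[0,0,0,1.85,-2.37,0,1],[0,0,0,1.85,-2.37,0,1],[0,0,0,0,0,2,1],[0,0,0,0,0,2,1],[0,0,0,0,0,0,1],[0,0,0,0,0,0,1],[0,0,0,0,0,0,1]])

```text
t: 31.05
tool_pos: [0.6576, 0.0652, 0.1012]
tool_rot: [-3.139, -0.03, 0.006]
contact_force: [1.5, -0.1, -0.5]
opening: 0.0852
```

```bash
python3 - <<'E'
from h import *
snap('wrist','w12');seg('w12','wrist',(.58,.74,0,.13),.017,.025);snap('top','top9');seg('top9','top',(.5,.72,-.02,.17),.009,.03)
plan((.6585,.0653,.03),0.01)
E
```

```text
5049 mean [0.6612 0.0651] minrect [[0.6594, 0.0651], [0.06, 0.0221], 1.1] circ [0.6596 0.0648]
turn [-0.0019  0.0009  0.0093] shift [-0.01 -0.02  7.28] rows>= 2 at [0.6586 0.0651 0.1028] F [ 0.1 -0.3  0.8] open 0.0856 t 31.15
```

Emit:
jog_arm(deltas=[[0,0,0,0.1,0,2,1],[0,0,0,0,0,2,1],[0,0,0,0,0,1.5,1],[0,0,0,0,0,1.2,1],[0,0,0,0,0,0.4,1],[0,0,0,0,0,0,1],[0,0,0,0,0,0,1],[0,0,0,0,0,0,1]])

```text
t: 31.82
tool_pos: [0.6598, 0.0656, 0.0318]
tool_rot: [-3.14, -0.031, 0.001]
contact_force: [0.4, -0.5, 0.1]
opening: 0.0856
```

Emit:
jog_arm(deltas=[[0,0,0,0,0,0,0.4],[0,0,0,0,0,0,0.2],[0,0,0,0,0,0,0],[0,0,0,0,0,0,0],[0,0,0,0,0,0,0],[0,0,0,0,0,0,0],[0,0,0,0,0,0,0]], grip_force=60)

```text
t: 32.4
tool_pos: [0.6592, 0.0656, 0.031]
tool_rot: [-3.14, -0.031, 0.003]
contact_force: [0.3, -0.4, 2.6]
opening: 0.0202
```

Emit:
jog_arm(deltas=[[0,0,0,0,0,-1,0],[0,0,0,0,0,-2,0],[0,0,0,0,0,-2,0],[0,0,0,0,0,-2,0],[0,0,0,0,0,0,0],[0,0,0,0,0,0,0]])

```text
t: 32.9
tool_pos: [0.6597, 0.0655, 0.1017]
tool_rot: [-3.139, -0.031, 0.0]
contact_force: [0.4, -0.2, -2.9]
opening: 0.0201
```

```bash
python3 - <<'E'
from h import *
plan((.4348,-.0972,.1),0.07)
im,dep,C,L=held('w13')
m=(L[:,:,2]>.004)&(L[:,:,2]<.03)&(abs(L[:,:,1])<.01)&(L[:,:,0]>.0115)&(L[:,:,0]<.05)&(dep>0);p=L[m];print(len(p),np.median(p,0),p.min(0),p.max(0))
E
```

```text
turn [-0.0019  0.0001 -0.0502] shift [-23.57  14.66   0.17] rows>= 7 at [0.6597 0.0655 0.1017] F [ 0.4 -0.2 -2.9] open 0.0201 t 32.9
4221 [ 0.02368609 -0.00016664  0.01072774] [ 0.01150984 -0.00999699  0.00819033] [0.03102077 0.00999963 0.02942162]
```

Emit:
jog_arm(deltas=[[0,0,-0.05,0,0,0,0],[0,0,0,-2.95,1.83,0,0],[0,0,0,-2.95,1.83,0,0],[0,0,0,-2.95,1.83,0,0],[0,0,0,-2.95,1.83,0,0],[0,0,0,-2.95,1.83,0,0],[0,0,0,-2.95,1.83,0,0],[0,0,0,-2.95,1.83,0,0],[0,0,0,-2.95,1.83,0,0],[0,0,0,0,0,0,0],[0,0,0,0,0,0,0],[0,0,0,0,0,0,0]])

```text
t: 33.95
tool_pos: [0.4331, -0.0968, 0.0996]
tool_rot: [-3.137, -0.108, 0.007]
contact_force: [-0.9, -0.1, -2.8]
opening: 0.0203
```

```bash
python3 - <<'E'
from h import *
plan((.4348,-.0972,.0345),0.07)
im,dep,C,L=held('w14')
m=(C[:,:,2]>.0065)&(C[:,:,2]<.013)&(dep>0)&(abs(C[:,:,0]-.4348)<.05)&(abs(C[:,:,1]+.0972)<.03)
p=C[m];print(len(p),cv2.minAreaRect(p[:,:2].astype(np.float32)))
cv2.imwrite('pics/c10.png',im[:,:,::-1])
E
```

```text
turn [-0.0032  0.004  -0.0009] shift [0.16 0.06 6.51] rows>= 2 at [ 0.4331 -0.0968  0.0996] F [-0.9 -0.1 -2.8] open 0.0203 t 33.95
1554 ((0.4425733685493469, -0.09679199755191803), (0.060494616627693176, 0.03810741752386093), 2.2930052280426025)
```

View pics/c10.png

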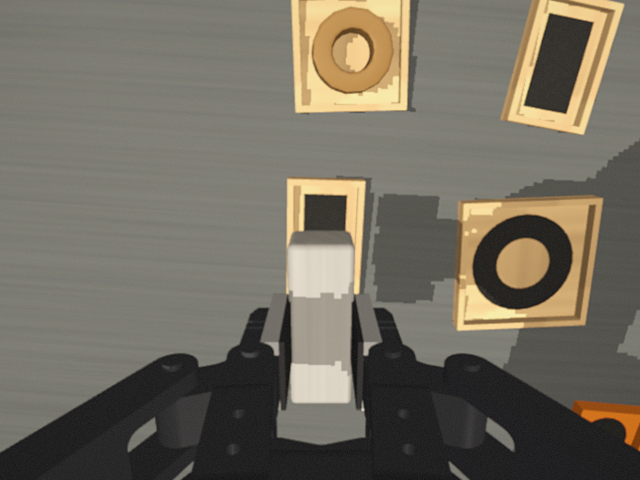

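Emit:
jog_arm(deltas=[[0,0.003,0,0.15,0.03,2,0],[0,0,0,0,0,2,0],[0,0,0,0,0,1.2,0],[0,0,0,0,0,0.7,0],[0,0,0,0,0,0.3,0],[0,0,0,0,0,0,0],[0,0,0,0,0,0,0],[0,0,0,0,0,0,0]])

```text
t: 34.67
tool_pos: [0.4363, -0.0973, 0.0398]
tool_rot: [-3.138, -0.11, -0.003]
contact_force: [0.4, -0.5, -2.0]
opening: 0.0198
```

```bash
python3 - <<'E'
from h import *
plan((.4348,-.0972,.0345),0.07)
E
```

```text
turn [-0.0013 -0.0022  0.0001] shift [-0.14 -0.02  0.53] rows>= 1 at [ 0.4363 -0.0973  0.0398] F [ 0.4 -0.5 -2. ] open 0.0198 t 34.6667
```

Emit:
jog_arm(deltas=[[0,0,0,-0.12,0,0.4,0],[0,0,0,0,0,0.1,0],[0,0,0,0,0,0,0],[0,0,0,0,0,0,0.3],[0,0,0,0,0,0,0.4],[0,0,0,0,0,0,0.45],[0,0,0,0,0,0,0.5],[0,0,0,0,0,-1,0.6],[0,0,0,0,0,-2.5,1],[0,0,0,0,0,-2.5,1],[0,0,0,0,0,-2.5,1],[0,0,0,0,0,-2.5,1]])

```text
t: 35.67
tool_pos: [0.434, -0.0974, 0.1458]
tool_rot: [-3.138, -0.11, -0.001]
contact_force: [0.3, 0.2, -0.9]
opening: 0.0857
```

Emit:
jog_arm(deltas=[[0,0,0,-2,3,-3,1],[0,0,0,-1,4,-1,1],[0,0,0,0,4,0,1],[0,0,0,0,4,0,1],[0,0,0,0,-4,0,1],[0,0,0,0,-4,0,1],[0,0,0,0,-4,0,1],[0,0,0,0,-4,0,1],[0,0,0,0,-4,0,1],[0,0,0,0,-4,0,1],[0,0,0,0,-4,0,1],[0,0,0,0,0,0,1]])

```text
t: 36.67
tool_pos: [0.3962, 0.04, 0.1813]
tool_rot: [-3.134, -0.124, -0.002]
contact_force: [-0.1, 1.2, 0.1]
opening: 0.0855
```

```bash
python3 - <<'E'
from h import *
im,dep,P=snap('top','top10')
for b,z in(((.38,.49,-.13,-.06),.018),((.5,.565,-.14,-.06),.0125),((.40,.47,-.34,-.26),.017)):
  seg('top10','top',b,z,.03)
C=cloud('top',dep,P)
for c in((.4348,-.0972),(.4356,-.3021)):
  m=(abs(C[:,:,0]-c[0])<.008)&(abs(C[:,:,1]-c[1])<.008)&(dep>0);print(np.median(C[m][:,2]))
print(ctrl.get_obs()['tool_pos'],ctrl.get_obs()['t'])
cv2.imwrite('pics/c11.png',cv2.resize(im[90:390,170:530],(800,667),interpolation=cv2.INTER_CUBIC)[:600,:,::-1])
E
```

```text
284 mean [ 0.4361 -0.0962] minrect [[0.4362, -0.0964], [0.0601, 0.022], 4.1] circ [ 0.4359 -0.0965]
148 mean [ 0.5331 -0.1025] minrect [[0.5333, -0.1018], [0.0334, 0.0333], 2.1] circ [ 0.533  -0.1024]
143 mean [ 0.4363 -0.3019] minrect [[0.4366, -0.3024], [0.0274, 0.0278], 33.9] circ [ 0.4362 -0.3026]
0.023277970658473923
0.02277966847687385
[0.39671895 0.03738558 0.1813303 ] 36.7167
```

View pics/c11.png

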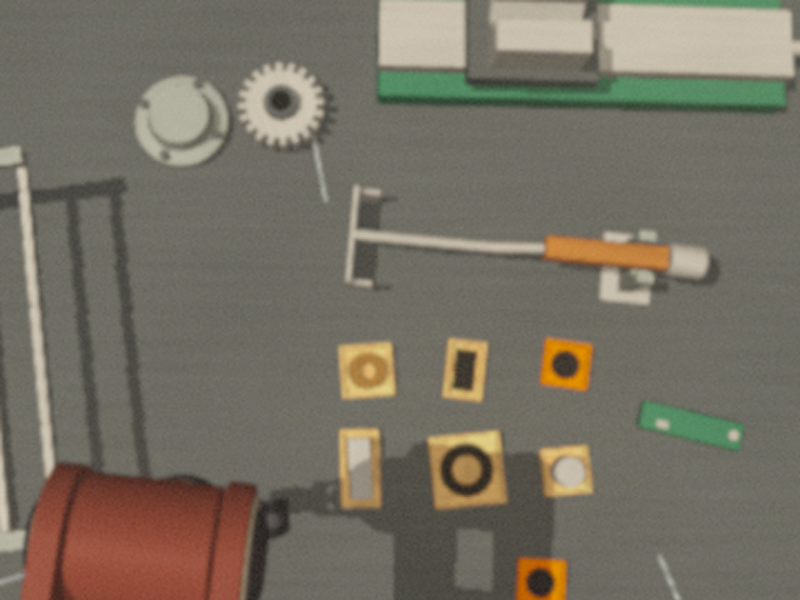

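```bash
python3 -c "
from station import ctrl
print(ctrl.finish_job())"
```

```text
the job is handed in; nothing more can be done
None
```

The job is done and handed in at about t = 37 s. Three parts were present: the long block, the small washer and the button.

**What I did:** I drew the block and button out together in one pass with the scoop, then the washer in a second pass. I laid the scoop back in its stand and put each part in its own pocket.

**Last checks, from the camera images:**

| Item | Pocket or start position | Measured | Result |
|---|---|---|---|
| Button | (0.4356, -0.3021) | about 1 mm off | top at 0.0228 m, as expected for resting on the pocket floor |
| Small washer | (0.532, -0.103) | about 1–2 mm off | tilt about 0.003 rad |
| Long block | (0.4348, -0.0972) | about 1–2 mm off | aligned with its pocket, top at 0.0233 m |
| Scoop | handle and blade where they were at the start | within about 2 mm | head down on the plate |

- **Bystanders:** the gear, bearing cap, feeler gauge case and the orange look-alike pockets looked unmoved in the last picture; I did not measure them.
- **Rack:** the wrist readings showed no sign of touching it.
- **Disagreements:** the measured tool position swung a few millimetres just after fast moves, so I let it settle and corrected it before each release. While the gripper closed on the button, the arm rose about 6 mm. That left a shallow grip, which held. I released the washer about 3–4 mm above its pocket floor to keep the fingers off the rim, and it landed flat.

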